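Right the toppled parts cup on the counting scale and tip in the spacers

ROBOT

A 7-joint arm with a two-finger parallel gripper is mounted at the origin on the work surface. World frame = base frame: x ahead of the robot, y to its left, z up, the work surface at z = 0. Lengths are in mm, angles in rad, forces in N, time in s.
With the tool pointing down it reaches from about 425 to 1025 mm from the base axis. Payload 9.4 kg.
Tool frame: the origin (TCP) lies midway between the tips of the shut fingers; the grasp point (between the pads) lies 19 mm behind it; x points along the fingers, y is the direction in which the jaws open and shut, and the axes are right-handed (so a half turn about x gives the same grasp; the last joint's range is limited). The gripper opens to 93 mm and grips with 3 to 60 N. Pads are 15 mm wide; open, the fingers measure 128 mm over their backs; the gripper's body (75 mm by 188 mm) begins 65 mm behind the grasp point.
Start: joints at [-1.419, 0.599, -0.003, 1.599, 0.002, 0.943, -0.08], TCP at [164.441, 706.104, 218.618] pointing down, gripper open.
Joint ranges: [-2.57, 2.57], [-0.35, 1.97], [-1.29, 1.29], [0.11, 2.56], [-1.05, 4.19], [0.11, 1.86], [-2.63, 2.63]. Speed limits (rad/s): [2.22, 2.22, 3.01, 3.01, 3.14, 3.14, 3.14].

INTERFACE

Orientations are given as a unit quaternion [x, y, z, w].
In Python, from plant import arm, cams gives the robot as it stands.
- The arm moves only by the tool drive_tool, never from a script. Its argument "steps" is text: rows parted by semicolons, each of 4 numbers parted by spaces: the shift along the tool's x, y, z in mm, then the turn about the tool's x in rad. A call has 1 to 5 rows; each row is the pose to reach, as a shift and turn from the pose commanded when the call began, along the tool's axes at that moment; what a row does not reach only later rows make up. A row lasts 1/8 s, in which the tool goes at most 62.5 mm and 10.7 degrees, less where a joint would pass 70% of its speed; a pose out of reach is approached as far as the arm can. A call with a gripper value outside its range is refused whole. "hand" is the opening, from -1 (shut) to 1 (fully open), set as the call begins (left out, the last holds). The fingers move at their own pace and stop on an object; the grip force is fixed at half the most. Time passes only in rows, so rows that repeat a pose let the fingers close. It gives the time, the measured TCP pose, the force and the opening at its end, in the units of the state.
- arm.observe(): the state, without advancing time (a new reading comes with each control period).
- cams.capture(name): name is "scene" or "top"; returns a dict with "img" (480x640x3 uint8, red, green, blue), "camera_matrix" (3x3 intrinsics, pixels), "pose" (4x4, takes a point from camera to world coordinates). Camera axes: x right, y up, looking along -z (the intrinsics and any distortion apply to the point x, -y, -z); pixel columns grow to the right and rows downward; lengths in mm; the calibration is good to about 2 mm. A picture is of the moment at which its call begins. There is no depth.
- arm.close_job(): hands the job in, once; it reports no verdict.
The state is a dict: "t": time; "joint_pos": joint angles; "qvel": joint speeds; "joint_torque": joint torques, N m; "position": TCP position; "tool_rot": TCP orientation; "force": force on the tool from outside, world axes, zero at the start; "moment": the same for the moment, N m; "opening": finger opening in mm.
Only numpy, scipy, OpenCV 4.12 (cv2) and the standard library are available. Lean on these libraries where they do the work, as an engineer would, in place of code of your own. Each camera call takes 0.05 s, during which the arm holds its last target. There are 200 camera calls.

TASK

The square parts cup has been knocked over on the bench. Stand it upright in the middle of the counting scale's pan, setting it down gently, and let go; then pick up the loaded hand scoop and tip all four spacers into the cup, without handling the spacers with the fingers. Lay the empty scoop back down on the bench on its flat underside and leave the bottle, jar and screwdriver where they are.

Things in the scene. Friction and masses are not known exactly. Their poses are not given: they have to be found in the camera images.
- cup: square open-topped white plastic cup with a 9 mm black band round its mouth, 64 x 64 mm outside, 85 mm tall, walls 4 mm, floor 4 mm (cavity 56 x 56 mm), about 120 g. Origin: centre of its underside; z runs from there to the open mouth, x and y square to its walls. It starts lying on a wall: z level, mouth within 35 degrees of the robot's left (+y), y axis down.
- scoop: hand scoop, steel pan and straight black handle, 160 g, resting level. Origin: centre of the pan's underside; x to the open front, z up. Pan 56 mm along x, 46 mm along y (40 inside), floor 3 mm thick, side walls 24 mm high, back wall 44 mm high at x = -28 mm. Level, the spacers stay put; they slide out when the front is tipped 60 degrees or more down. Loaded balance point near x = -30 mm.
- scoop_lip (a point): middle of the scoop's front lip, at x = +28, z = +6 mm of the scoop's origin (the last 14 mm of the pan floor rise to it); axes as the scoop's.
- scoop_grip (a point): point on the centre line of the scoop's handle, at x = -62, z = +34 mm of the scoop's origin; axes as the scoop's. The handle is a bar 20 mm wide (y), 18 mm high (z), from x = -27 to -147 mm of the scoop's origin; at its far end (x = -135 to -145 mm) a foot reaches down to the bench.
- spacer1: aluminium spacer, cylinder of 15 mm diameter, 12 mm high, 12 g; origin: centre of its lower end, z along its axis. One of four alike, standing on the scoop's pan floor.
- spacer2: aluminium spacer, cylinder of 15 mm diameter, 12 mm high, 12 g; origin: centre of its lower end, z along its axis. One of four alike, standing on the scoop's pan floor.
- spacer3: aluminium spacer, cylinder of 15 mm diameter, 12 mm high, 12 g; origin: centre of its lower end, z along its axis. One of four alike, standing on the scoop's pan floor.
- spacer4: aluminium spacer, cylinder of 15 mm diameter, 12 mm high, 12 g; origin: centre of its lower end, z along its axis. One of four alike, standing on the scoop's pan floor.
- scale_pan (a point): centre of the top face of the counting scale's square steel pan, 160 x 160 mm, 47 mm above the bench; z up, x and y along the pan's edges. The scale is fixed to the bench; its grey housing is 170 mm wide (y), 32 mm high, and reaches from x = -130 to +90 mm of this point, the keypad at -x, towards the robot.
- bottle: bystander: standing white plastic squeeze bottle, 56 mm diameter, 150 mm tall; origin: centre of its underside.
- jar: bystander: standing clear jar with black lid, 64 mm diameter, 75 mm tall; origin: centre of its underside.
- driver: bystander: black-handled screwdriver lying on the bench, 180 mm long, along its x axis.
Things that resemble listed ones, but are neither listed nor needed, are in the scene too. What is shaped like the cup but yellow is not meant.

How it is judged (in metres and radians):
On the way, in this order (a step that is already met when the one before it is completed fails the run):
1. the cup stands upright, let go, in the middle of the scale's pan (angle between cup's own z axis and vertical below 0.1 rad and horizontal distance between cup and scale_pan below 0.04 m and z of cup in the frame of scale_pan between -0.004 and 0.006 m and linear speed of cup below 0.03 m/s and contact force between cup and the fingers below 0.1 N), for 0.3 s.
2. all four spacers are in the standing cup (angle between cup's own z axis and vertical below 0.1 rad and horizontal distance between cup and scale_pan below 0.04 m and z of cup in the frame of scale_pan between -0.004 and 0.006 m and x of spacer1 in the frame of cup between -0.03 and 0.03 m and y of spacer1 in the frame of cup between -0.03 and 0.03 m and z of spacer1 in the frame of cup between 0 and 0.078 m and x of spacer2 in the frame of cup between -0.03 and 0.03 m and y of spacer2 in the frame of cup between -0.03 and 0.03 m and z of spacer2 in the frame of cup between 0 and 0.078 m and x of spacer3 in the frame of cup between -0.03 and 0.03 m and y of spacer3 in the frame of cup between -0.03 and 0.03 m and z of spacer3 in the frame of cup between 0 and 0.078 m and x of spacer4 in the frame of cup between -0.03 and 0.03 m and y of spacer4 in the frame of cup between -0.03 and 0.03 m and z of spacer4 in the frame of cup between 0 and 0.078 m), for 0.2 s.
At the end, for the whole second after the job is handed in: The cup stands upright (within about 6 degrees) on the scale's pan, its centre within 40 mm of the pan's centre, released and at rest, with all four spacers lying inside it; the scoop lies at rest on the bench on its flat underside (within about 8 degrees of level) (all of step 2 and linear speed of each of cup, spacer1, spacer2, spacer3, spacer4, scoop below 0.03 m/s and contact force between cup and the fingers below 0.1 N and height (world z) of scoop between -0.004 and 0.008 m and angle between scoop's own z axis and vertical below 0.15 rad); the robot touches nothing.
It fails at once if the bottle is moved by more than 30 mm (distance of bottle from where it was at the start of the episode above 0.03 m).
It fails at once if the jar is moved by more than 30 mm (distance of jar from where it was at the start of the episode above 0.03 m).
It fails at once if the screwdriver is moved by more than 30 mm (distance of driver from where it was at the start of the episode above 0.03 m).
It fails at once if the cup falls or flies freely (faster than 0.6 m/s with no finger on it) (linear speed of cup above 0.6 m/s and contact force between cup and the fingers below 0.05 N).
It fails at once if a spacer is gripped or pushed by the fingers (more than 1 N) (contact force between any of spacer1, spacer2, spacer3, spacer4 and the fingers above 1 N).
It also fails if it takes over 72 s, if anything falls off the work surface, if the arm or the gripper's body presses on something with over 40 N, if the wrist force passes 120 N, or if a joint passes its speed limit or range.

## Working session

There is one attempt and no reset: what is moved stays moved. The work goes in short steps, Python scripts to look and compute and a tool call to move; the robot and the scene stay as the last step left them, time stands still between calls to the robot, and variables do not carry over. Pictures are saved under pics/ and viewed, about 8 in all and at most 12, crops included, and the job is handed in when it is done.

Besides the shell and the picture viewer there is one more tool, called after ">>>" by a JSON object that holds its "name" and its "arguments", one argument or row to a line. drive_tool: Moves the arm, as the interface text tells. Its arguments: {"type":"object","properties":{"steps":{"type":"string"},"hand":{"type":"number"}},"required":["steps"]}

```bash
ls; mkdir -p pics; python3 - <<'E'
from plant import arm,cams
import cv2,numpy as np
np.set_printoptions(precision=4,suppress=True)
for n in ("scene","top"):
    c=cams.capture(n); cv2.imwrite(f"pics/{n}0.png",c["img"][:,:,::-1]); print(n,c["camera_matrix"],c["pose"],[k for k in c])
print(arm.observe())
E
```

```text
pics
scene [[583.008   0.    314.86 ]
 [  0.    583.008 238.899]
 [  0.      0.      1.   ]] [[  -0.8156   -0.482     0.3201  941.8611]
 [   0.5786   -0.6822    0.447   480.322 ]
 [   0.0029    0.5498    0.8353 1058.8613]
 [   0.        0.        0.        1.    ]] ['img', 'camera_matrix', 'pose']
top [[598.5971   0.     305.7738]
 [  0.     598.5971 246.6189]
 [  0.       0.       1.    ]] [[  -0.0101    0.989    -0.1476  360.4826]
 [  -0.9999   -0.0098    0.0029  -42.1878]
 [   0.0014    0.1476    0.989  1418.087 ]
 [   0.        0.        0.        1.    ]] ['img', 'camera_matrix', 'pose']
{'t': 0.1, 'joint_pos': array([-1.4187,  0.6   , -0.0025,  1.6   ,  0.0018,  0.9429, -0.0798]), 'qvel': array([ 0.0008, -0.001 , -0.0016, -0.0012, -0.0002, -0.0013,  0.0015]), 'joint_torque': array([  0.0053, -76.6551,   1.5024, -25.2937,  -0.0523,   0.0137,
         0.    ]), 'position': array([164.3535, 705.6929, 217.8588]), 'tool_rot': array([ 0.0802,  0.7025, -0.0812,  0.7025]), 'force': array([ 0.1019, -0.0906,  0.0851]), 'moment': array([-0.0346,  0.0083,  0.038 ]), 'opening': 93.2609610914723}
```

View pics/scene0.png

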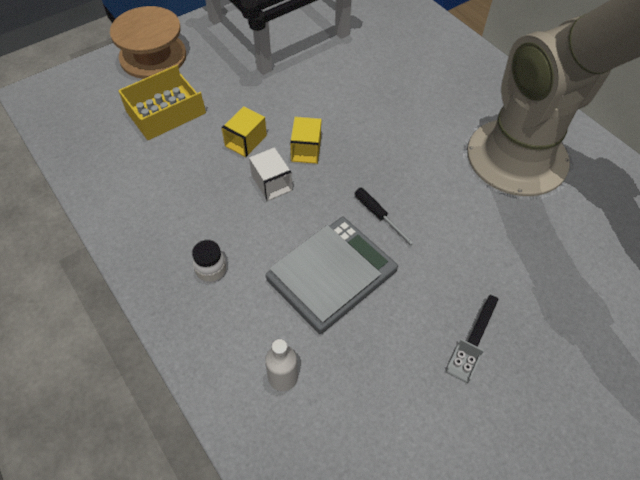

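View pics/top0.png

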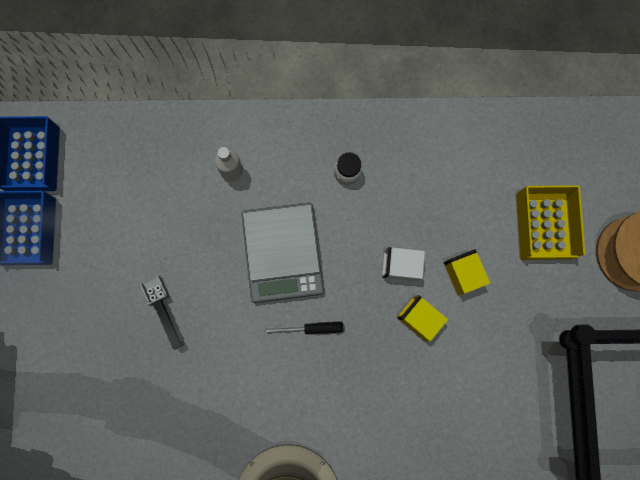

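Candidates for the cup: the white one at top (405,263) / scene (270,173), and yellow look-alikes at top (467,272) and (423,319). The white one matches the description, with its black band facing image left (+y). Only one scoop is visible, at top (155,290) / scene (465,358). Next: a close crop and measurements.

```bash
cat > h.py <<'E'
from plant import arm,cams
import cv2,numpy as np
np.set_printoptions(precision=1,suppress=True)
def ray(c,u,v):
    K=c["camera_matrix"];P=c["pose"]
    d=P[:3,:3]@np.array([(u-K[0,2])/K[0,0],-(v-K[1,2])/K[1,1],-1.]);return P[:3,3],d
def plane(c,u,v,z):
    o,d=ray(c,u,v);return o+d*(z-o[2])/d[2]
def tri(c1,p1,c2,p2):
    (o1,d1),(o2,d2)=ray(c1,*p1),ray(c2,*p2)
    s=np.linalg.lstsq(np.c_[d1,-d2],o2-o1,rcond=None)[0]
    a,b=o1+s[0]*d1,o2+s[1]*d2;return (a+b)/2,np.linalg.norm(a-b)
def proj(c,p):
    P=c["pose"];q=P[:3,:3].T@(np.array(p)-P[:3,3]);K=c["camera_matrix"]
    return K[0,0]*q[0]/-q[2]+K[0,2],K[1,1]*-q[1]/-q[2]+K[1,2]
def crop(c,u0,v0,w,h,f):
    return cv2.resize(c["img"][v0:v0+h,u0:u0+w,::-1],None,fx=f,fy=f,interpolation=cv2.INTER_CUBIC)
E
python3 - <<'E'
from h import *
s,t=cams.capture("scene"),cams.capture("top")
a=np.hstack([crop(t,370,230,80,60,5),crop(t,130,270,80,90,5)[:300]])
b=np.hstack([crop(s,240,140,80,60,5),crop(s,430,330,80,60,5)])
cv2.imwrite("pics/crops.png",np.vstack([a,b]))
E
```

```text
(no output)
```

View pics/crops.png

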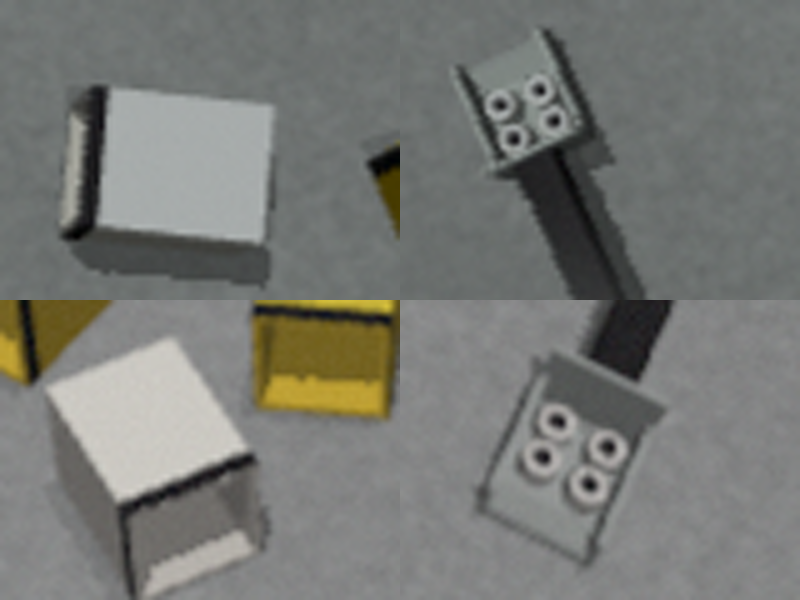

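```bash
python3 - <<'E'
from h import *
s,t=cams.capture("scene"),cams.capture("top")
print("cup top(z64): top cam",[plane(t,u,v,64)[:2] for u,v in [(387,247.4),(424.8,250.8),(422.8,278.4),(386,276)]])
print("cup scene",[plane(s,240+u/5,140+v/5,64)[:2] for u,v in [(48,90),(172,38),(255,158),(120,205)]])
print("back wall tri",tri(s,(483,351.6),t,(148,304.4)),tri(s,(460,340.4),t,(171,295.6)))
print("back z44 scene",[plane(s,u,v,44)[:2] for u,v in [(460,340.4),(483,351.6)]])
print("back z44 top",[plane(t,u,v,44)[:2] for u,v in [(171,295.6),(148,304.4)]])
print("lip z6 scene",[plane(s,u,v,24)[:2] for u,v in [(446.6,371.6),(468,382.6)]])
def dark(c,x0,x1,y0,y1,th,z):
    g=c["img"][y0:y1,x0:x1].max(2);m=(g<th).astype(np.uint8)
    n,l,st,ce=cv2.connectedComponentsWithStats(m);k=1+np.argmax(st[1:,4]);
    v,u=np.nonzero(l==k);r=cv2.minAreaRect(np.c_[u+x0,v+y0].astype(np.float32));return [plane(c,*p,z)[:2] for p in cv2.boxPoints(r)]
print("handle scene",dark(s,450,510,285,350,45,43))
print("handle top",dark(t,150,195,295,355,40,43))
# scale pan
for n,c,box in (("top",t,(235,335,195,285)),("scene",s,(260,400,210,330))):
    im=c["img"][box[2]:box[3],box[0]:box[1]];m=(im.min(2)>120).astype(np.uint8)
    m=cv2.morphologyEx(m,cv2.MORPH_OPEN,np.ones((5,5)))
    n_,l,st,ce=cv2.connectedComponentsWithStats(m);k=1+np.argmax(st[1:,4]);v,u=np.nonzero(l==k)
    q=np.array([plane(c,a+box[0],b+box[2],47)[:2] for a,b in zip(u,v)],np.float32)
    print("pan",n,cv2.minAreaRect(q))
print("bottle",plane(t,231,172,20)[:2],"jar",plane(t,348,178,0)[:2],"driver",plane(t,268,330,8)[:2],plane(t,343,327,10)[:2])
E
```

```text
cup top(z64): top cam [array([ 558.9, -231.9]), array([ 550.1, -318.1]), array([ 486.9, -311. ]), array([ 493.2, -227.6])]
cup scene [array([ 554.5, -314.2]), array([ 491.9, -308.2]), array([ 500.7, -227.8]), array([ 563.8, -239.7])]
back wall tri (array([436.5, 318.8,  31.1]), np.float64(1.2795957216712845)) (array([454.4, 272. ,  21. ]), np.float64(7.464473340065851))
back z44 scene [array([462.7, 279.4]), array([443.3, 320.4])]
back z44 top [array([455. , 263.9]), array([435.5, 316. ])]
lip z6 scene [array([516.3, 306.7]), array([498.6, 345. ])]
handle scene [array([452.1, 287.9]), array([349. , 239.3]), array([340.3, 257.5]), array([443.4, 304.9])]
handle top [array([439.7, 306.3]), array([448.3, 284.9]), array([384.1, 256.9]), array([375.5, 278.2])]
pan top ((576.97265625, 12.753616333007812), (157.97494506835938, 158.0620880126953), 6.584244251251221)
pan scene ((567.8203125, 8.1966552734375), (277.7265625, 292.9339599609375), 54.771522521972656)
bottle [752.4 131.8] jar [ 740.1 -150.9] driver [375.1  43.8] [ 380.2 -131.2]
```

```bash
cat >> h.py <<'E'
from scipy.spatial.transform import Rotation as R
def go(x,y,z,jaw=None):
    """print shift/turn from present tool pose to TCP x,y,z with jaw axis at world angle jaw (deg)"""
    o=arm.observe();r=R.from_quat(o["tool_rot"]);M=r.as_matrix()
    d=M.T@(np.array([x,y,z])-o["position"]);turn=0
    if jaw is not None:
        cur=np.degrees(np.arctan2(M[1,1],M[0,1])); e=(jaw-cur+90)%180-90
        turn=-np.radians(e)*np.sign(-M[2,0]); print("jaw now",cur)
    print("t",o["t"],"shift",d,"turn %.3f"%turn,"tool x",M[:,0],"F",o["force"],"open",o["opening"],"q7",o["joint_pos"][6])
E
python3 - <<'E'
from h import *
print(R.from_quat(arm.observe()["tool_rot"]).as_matrix().round(2))
go(527.5,-248,200,-5.7)
E
```

```text
[[-0.   0.2  1. ]
 [-0.   1.  -0.2]
 [-1.  -0.   0. ]]
jaw now 76.8926373083766
t 0.3 shift [  18.8 -846.8  570. ] turn 1.442 tool x [-0. -0. -1.] F [-0.6  0.5  0.8] open 93.26704604552793 q7 -0.07980913452009054
```

>>> {"name": "drive_tool", "arguments": {
  "steps": "0 -212 220 0;0 -212 220 0;0 -212 220 0;0 -212 220 0;0 -212 220 0",
  "hand": 1
}}

```text
t: 0.92
position: [331.9, 447.7, 218.9]
tool_rot: [0.081, 0.702, -0.081, 0.703]
force: [1.2, -0.2, -0.6]
opening: 93.1
```

>>> {"name": "drive_tool", "arguments": {
  "steps": "0 -252 172 0;0 -252 172 0;0 -252 172 0;0 -252 172 0;0 -252 172 0"
}}

```text
t: 1.55
position: [441.7, 163.1, 219.0]
tool_rot: [0.081, 0.702, -0.081, 0.703]
force: [0.2, 0.9, 0.2]
opening: 92.9
```

>>> {"name": "drive_tool", "arguments": {
  "steps": "0 -274 125 0.15;0 -274 125 0.3;0 -274 125 0.45;0 -274 125 0.6;0 -274 125 0.75"
}}

```text
t: 2.17
position: [500.9, -132.5, 219.0]
tool_rot: [0.334, 0.623, -0.334, 0.623]
force: [1.3, 0.3, -1.2]
opening: 92.7
```

```bash
python3 - <<'E'
from h import *
go(527.5,-248,130,-5.7)
E
```

```text
jaw now 33.5699571104205
t 2.175 shift [ 89.  -41.7 110.9] turn 0.685 tool x [ 0. -0. -1.] F [ 1.3  0.3 -1.2] open 92.65982350542326 q7 0.9114775914951228
```

>>> {"name": "drive_tool", "arguments": {
  "steps": "40 -42 111 0.17;80 -42 111 0.34;89 -42 111 0.51;89 -42 111 0.685;89 -42 111 0.685"
}}

```text
t: 2.8
position: [527.6, -245.5, 129.2]
tool_rot: [-0.522, -0.477, 0.523, -0.476]
force: [0.3, -0.7, -0.3]
opening: 93.0
```

```bash
python3 - <<'E'
from h import *
go(527.5,-248,13,-5.7)
s=cams.capture("scene");cv2.imwrite("pics/g1.png",crop(s,180,60,200,150,4))
E
```

```text
jaw now -5.272328914103696
t 2.8 shift [116.2   0.2   2.4] turn 0.007 tool x [-0. -0. -1.] F [ 0.3 -0.7 -0.3] open 93.00688433035164 q7 0.6556528129548396
```

View pics/g1.png

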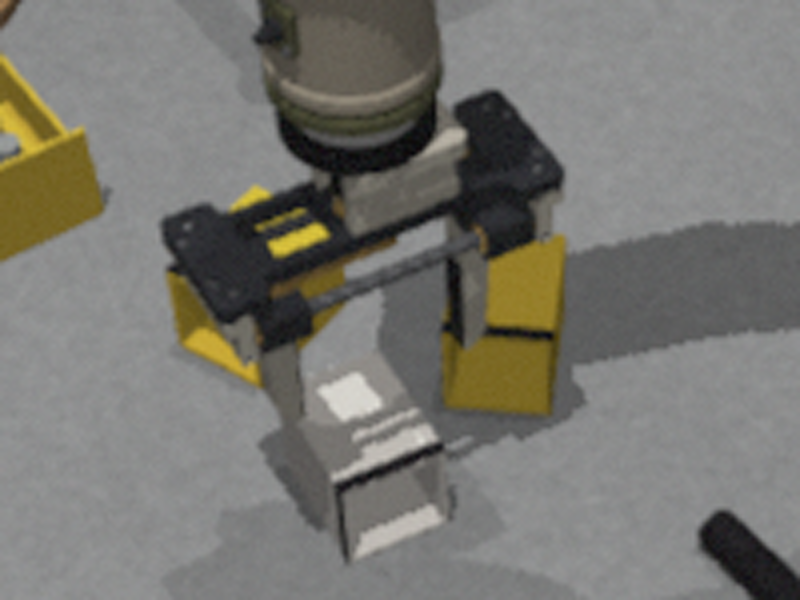

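The white cup lies under the open fingers, straddled in the jaw direction, with its mouth towards the camera (crop pixel 390,500). The yellow ones stay clear. Descending, gripping and lifting.

>>> {"name": "drive_tool", "arguments": {
  "steps": "50 0 2 0;95 0 2 0;115 0 2 0;116 0 2 0"
}}

```text
t: 3.35
position: [527.2, -247.0, 13.0]
tool_rot: [-0.522, -0.478, 0.522, -0.477]
force: [0.9, -0.9, 1.1]
opening: 93.0
```

>>> {"name": "drive_tool", "arguments": {
  "steps": "0 0 0 0;0 0 0 0;0 0 0 0;0 0 0 0;0 0 0 0",
  "hand": -1
}}

```text
t: 3.98
position: [528.1, -247.5, 14.4]
tool_rot: [0.523, 0.476, -0.522, 0.477]
force: [-0.3, 1.0, 7.0]
opening: 63.6
```

>>> {"name": "drive_tool", "arguments": {
  "steps": "-10 0 0 0;-25 0 0 0;-40 0 0 0;-60 0 0 0;-80 0 0 0"
}}

```text
t: 4.6
position: [527.5, -247.4, 95.2]
tool_rot: [0.523, 0.476, -0.523, 0.476]
force: [0.6, 0.1, -1.1]
opening: 63.4
```

```bash
python3 - <<'E'
from h import *
go(527.5,-248,13,-5.7)
s=cams.capture("scene");cv2.imwrite("pics/g2.png",crop(s,180,60,200,150,4))
E
```

```text
jaw now -5.323505317562603
t 4.6 shift [82.2  0.   0.6] turn 0.007 tool x [ 0. -0. -1.] F [ 0.6  0.1 -1.1] open 63.38811549062499 q7 0.6939061084885965
```

View pics/g2.png

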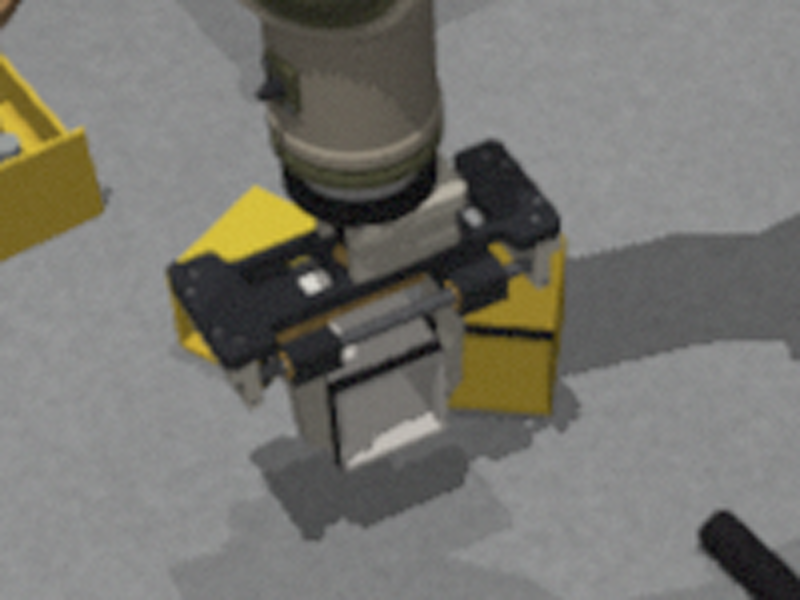

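The cup lifted without pivoting, so the pads hold it rigidly in rotation. I'll check, just above the bench, whether an opening just below the cup's width weakens the grip so that it pivots.

>>> {"name": "drive_tool", "arguments": {
  "steps": "30 0 0 0;60 0 0 0;73 0 0 0;76 0 0 0"
}}

```text
t: 5.15
position: [527.2, -247.5, 17.3]
tool_rot: [-0.523, -0.476, 0.523, -0.476]
force: [-0.7, 0.2, -2.0]
opening: 64.0
```

>>> {"name": "drive_tool", "arguments": {
  "steps": "0 0 0 0;0 0 0 0;0 0 0 0",
  "hand": 0.3
}}

```text
t: 5.52
position: [527.9, -247.5, 18.3]
tool_rot: [0.523, 0.476, -0.522, 0.477]
force: [0.6, 0.4, -0.6]
opening: 64.4
```

>>> {"name": "drive_tool", "arguments": {
  "steps": "0 0 0 0;0 0 0 0;0 0 0 0",
  "hand": 0.35
}}

```text
t: 5.9
position: [527.5, -247.5, 17.7]
tool_rot: [0.523, 0.476, -0.523, 0.476]
force: [-0.6, -0.6, -1.3]
opening: 63.8
```

>>> {"name": "drive_tool", "arguments": {
  "steps": "-10 0 0 0;-25 0 0 0;-40 0 0 0;-50 0 0 0;-50 0 0 0"
}}

```text
t: 6.52
position: [528.1, -247.6, 68.8]
tool_rot: [0.523, 0.476, -0.522, 0.477]
force: [-0.4, -1.0, -1.5]
opening: 63.9
```

```bash
python3 - <<'E'
from h import *
go(527.5,-248,13,-5.7)
s=cams.capture("scene");cv2.imwrite("pics/g3.png",crop(s,200,100,120,90,4))
E
```

```text
jaw now -5.316300907960228
t 6.525 shift [55.8 -0.6  0.5] turn 0.007 tool x [ 0. -0. -1.] F [-0.4 -1.  -1.5] open 63.937529240044505 q7 0.7189252958400291
```

View pics/g3.png

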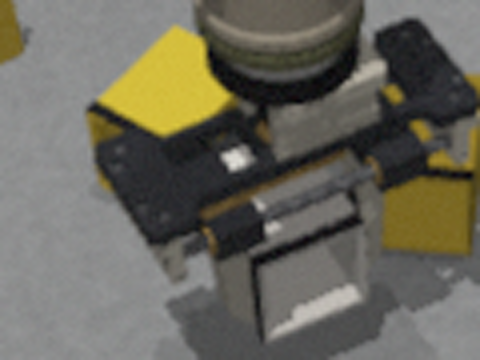

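Still level at hand 0.35, so the grip stays firm (mouth at crop 310,280). I'll step the opening closer to the true 64 mm, staying low, and check numerically.

>>> {"name": "drive_tool", "arguments": {
  "steps": "25 0 0 0;45 0 0 0;51 0 0 0;52 0 0 0"
}}

```text
t: 7.08
position: [527.2, -247.5, 15.3]
tool_rot: [-0.523, -0.476, 0.523, -0.476]
force: [-0.6, -0.4, -1.0]
opening: 64.0
```

>>> {"name": "drive_tool", "arguments": {
  "steps": "0 0 0 0;0 0 0 0;0 0 0 0",
  "hand": 0.37
}}

```text
t: 7.45
position: [527.8, -247.5, 16.1]
tool_rot: [0.523, 0.476, -0.523, 0.476]
force: [0.4, 0.4, -1.8]
opening: 64.0
```

>>> {"name": "drive_tool", "arguments": {
  "steps": "-6 0 0 0;-12 0 0 0;-18 0 0 0;-24 0 0 0;-30 0 0 0"
}}

```text
t: 8.07
position: [527.5, -247.4, 46.1]
tool_rot: [0.523, 0.476, -0.523, 0.476]
force: [-0.0, 0.2, -2.2]
opening: 64.0
```

```bash
cat >> h.py <<'E'
def rows(n="scene",box=(200,320,130,215)):
    """per-row column-span of dark-band pixels, coarse fingerprint of cup's mouth"""
    c=cams.capture(n);x0,x1,y0,y1=box;g=c["img"][y0:y1,x0:x1].astype(int)
    w=(g.min(2)>150);v,u=np.nonzero(w);print(n,"white n",w.sum(),"u",np.percentile(u+x0,[2,50,98]),"v",np.percentile(v+y0,[2,50,98]))
    return c
E
python3 - <<'E'
from h import *
go(527.5,-248,13,-5.7)
s=rows();cv2.imwrite("pics/g4.png",np.hstack([crop(s,230,130,80,85,5)]))
old=cv2.imread("pics/g3.png");print(old.shape)
E
```

```text
jaw now -5.324146987880903
t 8.075 shift [33.1  0.   0.6] turn 0.007 tool x [ 0. -0. -1.] F [-0.   0.2 -2.2] open 64.0129423161885 q7 0.7373080099453627
scene white n 111 u [258.  277.  288.8] v [146.  181.  188.8]
(360, 480, 3)
```

View pics/g4.png

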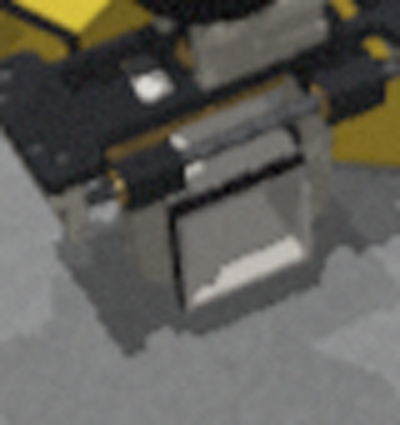

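Still rigid: the mouth is unchanged in shape at crop (240,240). One finer trial, judged numerically.

>>> {"name": "drive_tool", "arguments": {
  "steps": "15 0 0 0;25 0 0 0;31 0 0 0;31 0 0 0"
}}

```text
t: 8.62
position: [527.0, -247.5, 13.7]
tool_rot: [-0.523, -0.477, 0.523, -0.476]
force: [0.2, 0.4, -1.3]
opening: 64.4
```

>>> {"name": "drive_tool", "arguments": {
  "steps": "0 0 0 0;0 0 0 0",
  "hand": 0.38
}}

```text
t: 8.88
position: [527.5, -247.6, 14.7]
tool_rot: [-0.523, -0.476, 0.523, -0.476]
force: [-0.3, 0.0, -0.6]
opening: 64.4
```

>>> {"name": "drive_tool", "arguments": {
  "steps": "-6 0 0 0;-12 0 0 0;-18 0 0 0;-24 0 0 0;-30 0 0 0"
}}

```text
t: 9.5
position: [527.6, -247.4, 45.2]
tool_rot: [0.523, 0.476, -0.523, 0.476]
force: [-0.5, 1.2, -0.8]
opening: 64.4
```

```bash
python3 - <<'E'
from h import *
go(527.5,-248,13,-5.7)
s=rows();cv2.imwrite("pics/g5.png",np.hstack([crop(s,230,130,80,85,5)]))
a=cv2.imread("pics/g4.png").astype(int);b=cv2.imread("pics/g5.png").astype(int);print("diff",abs(a-b).mean(),abs(a-b).mean(2).max())
E
```

```text
jaw now -5.319402531800699
t 9.5 shift [32.2 -0.1  0.6] turn 0.007 tool x [ 0. -0. -1.] F [-0.5  1.2 -0.8] open 64.43782127429306 q7 0.7387738250252375
scene white n 131 u [268. 279. 289.] v [165.6 188.  195. ]
diff 9.128196078431372 143.0
```

View pics/g5.png

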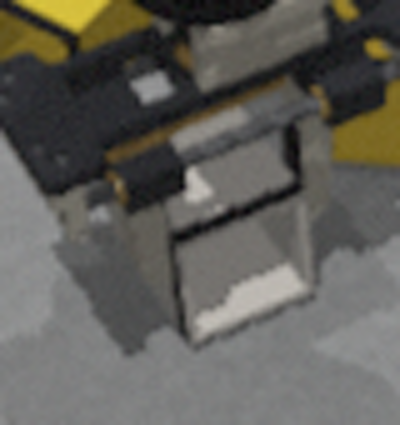

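Clear result: the fingers opened past 64 mm and left the cup lying on the bench, so the grip is all or nothing. I'll regrip near the base, lever the cup's mouth up on the scale pan's fixed edge, then press it flat on the pan.

>>> {"name": "drive_tool", "arguments": {
  "steps": "0 0 0 0;0 0 20 0;15 0 41 0;32 0 41 0;32 0 41 0",
  "hand": 0.7
}}

```text
t: 10.18
position: [522.6, -287.8, 11.0]
tool_rot: [-0.523, -0.477, 0.523, -0.475]
force: [0.3, 0.2, 0.7]
opening: 79.3
```

>>> {"name": "drive_tool", "arguments": {
  "steps": "0 0 0 0;0 0 0 0;0 0 0 0;0 0 0 0",
  "hand": -1
}}

```text
t: 10.68
position: [524.0, -287.9, 13.0]
tool_rot: [0.523, 0.476, -0.522, 0.476]
force: [-0.0, 1.1, 3.3]
opening: 64.0
```

>>> {"name": "drive_tool", "arguments": {
  "steps": "-30 0 0 0;-70 0 0 0;-110 0 0 0;-130 0 0 0;-130 0 0 0"
}}

```text
t: 11.3
position: [524.4, -288.5, 144.0]
tool_rot: [0.523, 0.475, -0.522, 0.477]
force: [0.6, 0.1, -2.6]
opening: 63.8
```

```bash
python3 - <<'E'
from h import *
go(572,-107,110,-6)
E
```

```text
jaw now -5.309885288334391
t 11.3 shift [  34.    30.5 -185.1] turn 0.012 tool x [ 0. -0. -1.] F [ 0.6  0.1 -2.6] open 63.773759929747364 q7 0.7129875983300075
```

```bash
python3 - <<'E'
from h import *
go(591.5,-111.5,85,6.6)
E
```

```text
jaw now -5.309885288334391
t 11.3 shift [  59.    50.3 -182.5] turn -0.208 tool x [ 0. -0. -1.] F [ 0.6  0.1 -2.6] open 63.773759929747364 q7 0.7129875983300075
```

>>> {"name": "drive_tool", "arguments": {
  "steps": "0 15 -50 -0.05;0 30 -100 -0.1;20 45 -150 -0.15;45 50 -182 -0.208;59 50 -182 -0.208"
}}

```text
t: 11.92
position: [590.0, -107.9, 80.9]
tool_rot: [0.469, 0.53, -0.469, 0.528]
force: [0.3, -0.5, -1.3]
opening: 64.0
```

```bash
python3 - <<'E'
from h import *
go(591.5,-111.5,60,6.6)
E
```

```text
jaw now 6.9027622802348025
t 11.925 shift [20.9  1.2  3.8] turn 0.005 tool x [-0.  0. -1.] F [ 0.3 -0.5 -1.3] open 64.04410244509586 q7 0.620279991143227
```

>>> {"name": "drive_tool", "arguments": {
  "steps": "20 0 0 0;30 0 0 0;40 0 0 0;48 0 0 0;55 0 0 0"
}}

```text
t: 12.55
position: [590.6, -117.4, 29.7]
tool_rot: [0.471, 0.525, -0.472, 0.528]
force: [-2.6, -11.0, 15.7]
opening: 63.8
```

>>> {"name": "drive_tool", "arguments": {
  "steps": "1 0 -2 0;2 0 -4 0;2 0 -5 0"
}}

```text
t: 12.92
position: [590.7, -116.4, 28.3]
tool_rot: [0.471, 0.522, -0.474, 0.53]
force: [-1.9, -23.9, 15.9]
opening: 63.8
```

```bash
python3 - <<'E'
from h import *
go(591.5,-111.5,60,6.6)
s,t=cams.capture("scene"),cams.capture("top")
cv2.imwrite("pics/g6.png",np.hstack([crop(s,250,150,90,100,4),crop(t,300,190,100,100,4)]))
E
```

```text
jaw now 6.12989043759434
t 12.925 shift [-31.7   1.5  -4.4] turn -0.008 tool x [ 0. -0. -1.] F [ -1.9 -23.9  15.9] open 63.84305031205362 q7 0.6529716331994078
```

View pics/g6.png

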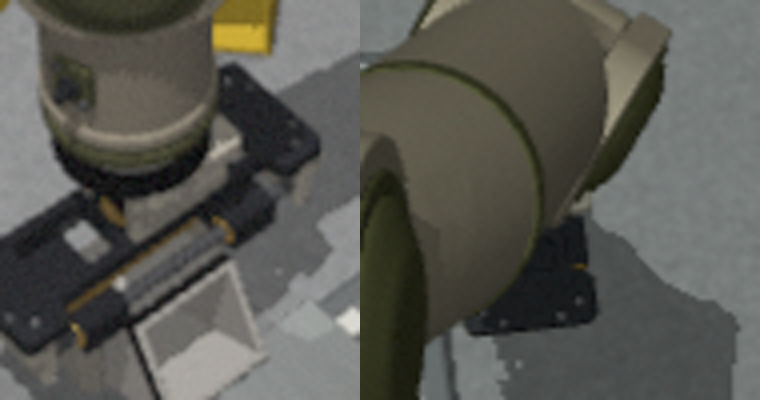

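The cup's mouth has tilted up (scene crop corners 237,262 / 268,352 / 135,330 / 158,398), but the side force suggests its upper rim now meets the gripper body. Measuring the tilt from those corners.

```bash
cat >> h.py <<'E'
EX=np.array([np.cos(np.radians(6.6)),np.sin(np.radians(6.6)),0]);EY=np.array([-EX[1],EX[0],0]);PC=np.array([577,12.8,0])
def onplane(c,p,xo):
    """ray hit with vertical plane pan-x = xo -> (pan y, z)"""
    o,d=ray(c,*p);l=(xo-(o-PC)@EX)/(d@EX);q=o+l*d;return np.array([(q-PC)@EY,q[2]])
E
python3 - <<'E'
from h import *
s=cams.capture("scene");o=arm.observe()["position"];g=((o-PC)@EX,(o-PC)@EY,o[2]+19);print("grip pan frame",np.array(g),"edge at y=-80")
f=lambda u,v:(250+u/4,150+v/4)
for nm,a,b,xo in (("right",(237,262),(268,352),-32),("left",(135,330),(158,398),32)):
    A,B=[onplane(s,f(*p),g[0]+xo) for p in (a,b)];d=A-B
    print(nm,"top",A,"bot",B,"len",np.linalg.norm(d),"theta",np.degrees(np.arctan2(-d[0],d[1])))
E
```

```text
grip pan frame [  -1.2 -129.8   47.3] edge at y=-80
right top [-90.2 108.4] bot [-66.5  53.2] len 60.00459163993297 theta 23.243851213794827
left top [-93.8 106.8] bot [-78.7  61.9] len 47.30437617174187 theta 18.607609007092726
```

The cup is tilted about 30°, with its mouth on the pan edge and its upper rim near the gripper body. I'll let it lean there and take a better grip, nearer mid-height and above the axis.

>>> {"name": "drive_tool", "arguments": {
  "steps": "2 0 6 0;5 0 11 0;5 0 13 0;5 0 13 0"
}}

```text
t: 13.58
position: [591.2, -121.6, 21.6]
tool_rot: [0.471, 0.527, -0.471, 0.528]
force: [0.0, -4.4, 3.1]
opening: 63.9
```

>>> {"name": "drive_tool", "arguments": {
  "steps": "0 0 0 0;0 0 0 0;0 0 0 0;0 0 0 0",
  "hand": 0.65
}}

```text
t: 14.08
position: [591.3, -119.4, 21.6]
tool_rot: [0.47, 0.528, -0.47, 0.528]
force: [0.4, -0.9, 0.1]
opening: 76.7
```

```bash
python3 - <<'E'
from h import *
o=arm.observe();p=o["position"];print("grip pan",(p-PC)@EX,(p-PC)@EY,p[2]+19,o["force"])
s=cams.capture("scene");cv2.imwrite("pics/g7.png",crop(s,235,160,110,100,5))
E
```

```text
grip pan -1.0185540518427039 -132.9564525775198 40.564197005777515 [ 0.4 -0.9  0.1]
```

View pics/g7.png

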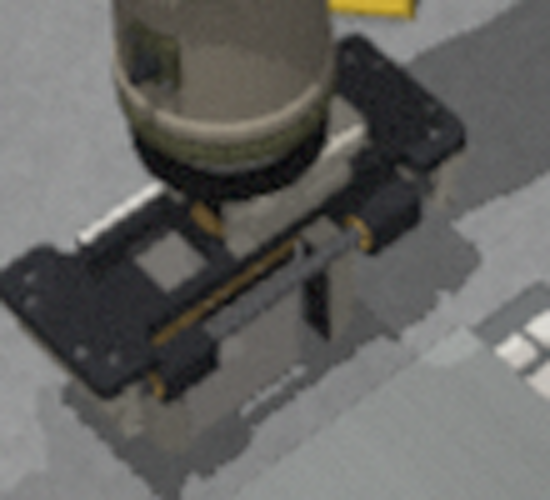

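The cup seems to have dropped from the lean, but the gripper hides it. I'll raise and back off before looking.

>>> {"name": "drive_tool", "arguments": {
  "steps": "-50 0 0 0;-100 0 0 0;-140 0 30 0;-150 0 90 0;-150 0 150 0"
}}

```text
t: 14.75
position: [609.6, -269.7, 173.4]
tool_rot: [0.47, 0.528, -0.469, 0.529]
force: [1.4, 0.0, -1.0]
opening: 76.6
```

```bash
python3 - <<'E'
from h import *
s=cams.capture("scene");t=cams.capture("top")
cv2.imwrite("pics/g8.png",np.hstack([crop(s,220,150,100,110,4),crop(t,310,200,100,110,4)]))
E
```

```text
(no output)
```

View pics/g8.png

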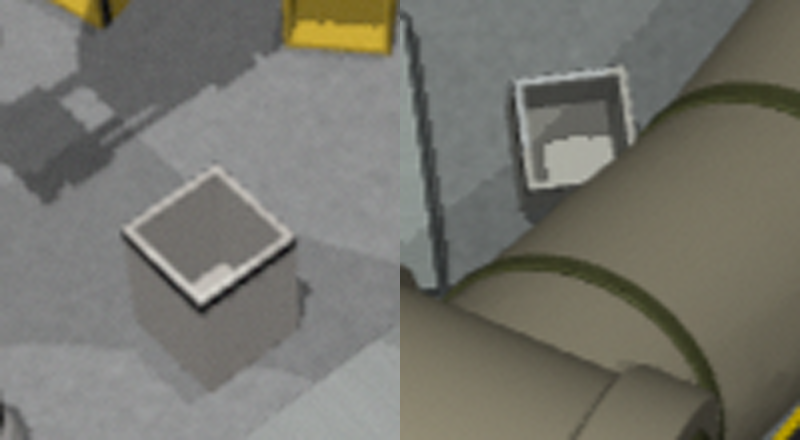

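The cup stands upright on the bench (scene mouth corners at crop 122,232 / 217,168 / 296,238 / 200,305; also upright in the top view). Measuring its centre.

```bash
python3 - <<'E'
from h import *
s=cams.capture("scene");t=cams.capture("top")
q=np.array([plane(s,220+u/4,150+v/4,85)[:2] for u,v in [(122,232),(217,168),(296,238),(200,305)]]);print(q,q.mean(0))
for i in range(4):
    d=q[(i+1)%4]-q[i];print(np.linalg.norm(d),np.degrees(np.arctan2(d[1],d[0]))%90)
print("top",[plane(t,u,v,85)[:2] for u,v in [(338,220.5),(366.5,217),(342.5,247.5)]])
E
```

```text
[[ 633.2 -180.2]
 [ 570.1 -187. ]
 [ 561.8 -125.1]
 [ 625.2 -118.4]] [ 597.6 -152.7]
63.460959892800915 6.087446342477932
62.433219549714025 7.659034858256021
63.773547730341186 6.042062787027788
62.37492718632163 7.3732986258569895
top [array([ 618.5, -119.7]), array([ 625.9, -184.5]), array([ 556.5, -128.7])]
```

```bash
python3 - <<'E'
from h import *
go(595,-154.5,130,6.6)
E
```

```text
jaw now 6.438404526902444
t 14.95 shift [  41.4    0.2 -116.1] turn -0.003 tool x [-0.  0. -1.] F [-0.   0.6 -1.2] open 76.60501760533671 q7 0.7671241576977497
```

>>> {"name": "drive_tool", "arguments": {
  "steps": "0 0 -50 0;20 0 -100 0;41 0 -116 0;41 0 -116 0",
  "hand": 1
}}

```text
t: 15.45
position: [594.3, -149.6, 129.3]
tool_rot: [0.469, 0.53, -0.469, 0.528]
force: [-0.8, 0.3, 0.8]
opening: 93.2
```

>>> {"name": "drive_tool", "arguments": {
  "steps": "40 0 0 0;75 0 0 0;95 0 0 0;99 0 0 0"
}}

```text
t: 15.95
position: [594.9, -154.1, 31.2]
tool_rot: [0.47, 0.528, -0.471, 0.527]
force: [0.9, -0.1, 0.8]
opening: 93.4
```

>>> {"name": "drive_tool", "arguments": {
  "steps": "0 0 0 0;0 0 0 0;0 0 0 0;0 0 0 0;0 0 0 0",
  "hand": -1
}}

```text
t: 16.58
position: [595.5, -153.4, 32.4]
tool_rot: [0.471, 0.528, -0.47, 0.528]
force: [-1.2, 0.4, 5.8]
opening: 63.9
```

>>> {"name": "drive_tool", "arguments": {
  "steps": "-20 0 0 0;-50 0 0 0;-70 0 0 0;-70 0 0 0"
}}

```text
t: 17.08
position: [595.9, -153.5, 102.8]
tool_rot: [0.471, 0.527, -0.47, 0.529]
force: [0.7, 0.3, -2.0]
opening: 63.8
```

```bash
python3 - <<'E'
from h import *
go(577,12.8,95,6.6)
s=cams.capture("scene")
E
```

```text
jaw now 6.599949915874034
t 17.075 shift [   7.7    0.3 -167.4] turn -0.000 tool x [ 0. -0. -1.] F [ 0.7  0.3 -2. ] open 63.82211052031872 q7 0.6708414542440043
```

>>> {"name": "drive_tool", "arguments": {
  "steps": "0 0 -50 0;0 0 -100 0;0 0 -150 0;0 0 -167 0;0 0 -167 0"
}}

```text
t: 17.75
position: [575.6, 13.3, 100.8]
tool_rot: [0.469, 0.529, -0.47, 0.528]
force: [0.5, -0.2, -1.7]
opening: 63.9
```

>>> {"name": "drive_tool", "arguments": {
  "steps": "10 0 0 0;17 0 0 0;20 0 0 0;22 0 0 0;23 0 0 0"
}}

```text
t: 18.38
position: [576.0, 11.8, 79.3]
tool_rot: [0.471, 0.528, -0.471, 0.528]
force: [-4.9, -0.5, 17.8]
opening: 63.7
```

>>> {"name": "drive_tool", "arguments": {
  "steps": "0.5 0 0 0;1 0 0 0;1.5 0 0 0;1.5 0 0 0"
}}

```text
t: 18.88
position: [576.0, 11.8, 79.3]
tool_rot: [0.471, 0.528, -0.47, 0.528]
force: [-6.8, 0.4, 26.1]
opening: 64.0
```

>>> {"name": "drive_tool", "arguments": {
  "steps": "-1 0 0 0;-2 0 0 0;-3 0 0 0;-3 0 0 0"
}}

```text
t: 19.38
position: [576.1, 12.5, 80.0]
tool_rot: [0.47, 0.528, -0.47, 0.528]
force: [-1.2, 0.9, -1.7]
opening: 64.0
```

>>> {"name": "drive_tool", "arguments": {
  "steps": "0 0 0 0;0 0 0 0;0 0 0 0;0 0 0 0;0 0 0 0",
  "hand": 1
}}

```text
t: 20.0
position: [576.1, 12.5, 80.1]
tool_rot: [0.47, 0.528, -0.47, 0.528]
force: [-0.9, -0.2, -0.1]
opening: 93.0
```

>>> {"name": "drive_tool", "arguments": {
  "steps": "-25 0 0 0;-60 0 0 0;-110 0 0 0;-150 0 0 0;-150 0 0 0"
}}

```text
t: 20.62
position: [577.5, 12.4, 233.0]
tool_rot: [0.472, 0.527, -0.469, 0.529]
force: [0.0, 0.1, -0.3]
opening: 92.7
```

```bash
python3 - <<'E'
from h import *
go(430,289,220,115)
E
```

```text
jaw now 6.592793970632681
t 20.625 shift [  12.5 -114.8 -291.7] turn 1.250 tool x [ 0.  0. -1.] F [ 0.   0.1 -0.3] open 92.73195540162921 q7 0.32907196839463365
```

Step 1 should now be met. The scoop has to tip about the jaw axis, so I'm checking how the arm behaves at its inner reach limit, with the hand empty and high above everything.

>>> {"name": "drive_tool", "arguments": {
  "steps": "0 -50 0 0;0 -100 0 0;0 -140 0 0;0 -150 0 0"
}}

```text
t: 21.12
position: [424.1, -4.9, 229.5]
tool_rot: [0.47, 0.529, -0.471, 0.527]
force: [-0.2, -0.3, -0.2]
opening: 92.8
```

>>> {"name": "drive_tool", "arguments": {
  "steps": "0 -10 0 0;0 -20 0 0;0 -30 0 0;0 -40 0 0;0 -50 0 0"
}}

```text
t: 21.75
position: [376.8, -10.6, 230.1]
tool_rot: [0.47, 0.528, -0.47, 0.528]
force: [0.5, 0.6, -0.6]
opening: 92.8
```

```bash
python3 - <<'E'
from h import *
go(577,12.8,220,6.6)
print(arm.observe()["joint_pos"].round(3))
E
```

```text
jaw now 6.588795652012351
t 21.75 shift [ 10.1 201.6  -0.2] turn -0.000 tool x [ 0. -0. -1.] F [ 0.5  0.6 -0.6] open 92.76298059268383 q7 0.22230664285903326
[-0.6  0.2  0.6  2.4 -0.2  0.6  0.2]
```

>>> {"name": "drive_tool", "arguments": {
  "steps": "0 -15 0 0;0 -30 0 0;0 -45 0 0;0 -60 0 0;0 -75 0 0"
}}

```text
t: 22.38
position: [301.8, -19.2, 230.1]
tool_rot: [0.471, 0.528, -0.47, 0.528]
force: [-0.0, -0.8, 0.8]
opening: 93.2
```

>>> {"name": "drive_tool", "arguments": {
  "steps": "0 -20 0 0;0 -40 0 0;0 -60 0 0;0 -60 0 0;0 -60 0 0"
}}

```text
t: 23.0
position: [242.4, -26.4, 230.3]
tool_rot: [0.471, 0.527, -0.471, 0.528]
force: [0.1, -0.4, -0.7]
opening: 92.8
```

```bash
python3 - <<'E'
from h import *
go(577,12.8,220,6.6)
print((arm.observe()["joint_pos"]*100).round(1))
E
```

```text
jaw now 6.540478065643178
t 23.0 shift [ 10.6 336.8  -0.8] turn -0.001 tool x [ 0. -0. -1.] F [ 0.1 -0.4 -0.7] open 92.77555012648807 q7 -0.0259062048639067
[-27.3  -3.8  14.2 256.    1.   61.8  -2.6]
```

>>> {"name": "drive_tool", "arguments": {
  "steps": "0 -15 0 0;0 -30 0 0;0 -30 0 0;0 -30 0 0"
}}

```text
t: 23.5
position: [219.4, -30.9, 231.2]
tool_rot: [0.471, 0.527, -0.47, 0.529]
force: [-0.8, 0.4, 0.5]
opening: 93.2
```

```bash
python3 - <<'E'
from h import *
go(577,12.8,220,6.6)
print((arm.observe()["joint_pos"]*100).round(1))
E
```

```text
jaw now 6.597411130163439
t 23.5 shift [ 12.4 360.2  -2.4] turn -0.000 tool x [ 0. -0. -1.] F [-0.8  0.4  0.5] open 93.17220149977268 q7 0.08310807790597315
[ 50.3  -4.6 -56.9 256.1  -4.1  61.6   8.3]
```

Tilting through reach limits does nothing: orientation is always kept. So the tipping must come from gravity and inertia about a light hinge grip at the very end of the handle. Moving over to the scoop.

>>> {"name": "drive_tool", "arguments": {
  "steps": "0 40 0 0;0 90 0 0;0 140 0 0;0 180 0 0;0 180 0 0"
}}

```text
t: 24.12
position: [401.0, -9.5, 231.5]
tool_rot: [0.472, 0.527, -0.469, 0.529]
force: [-0.3, -0.3, 0.6]
opening: 93.0
```

>>> {"name": "drive_tool", "arguments": {
  "steps": "0 0 -40 -0.15;0 -10 -90 -0.3;0 -20 -140 -0.48;0 -30 -190 -0.66;0 -35 -220 -0.84"
}}

```text
t: 24.75
position: [336.8, 205.4, 231.9]
tool_rot: [0.212, 0.673, -0.211, 0.676]
force: [0.1, -0.5, 0.1]
opening: 93.0
```

```bash
python3 - <<'E'
from h import *
go(346.7,250.2,120,115)
print((arm.observe()["joint_pos"]*100).round(1))
E
```

```text
jaw now 55.194501987598066
t 24.75 shift [111.9  42.3 -17.9] turn -1.044 tool x [ 0. -0. -1.] F [ 0.1 -0.5  0.1] open 93.00572413796861 q7 -0.1066804730415187
[  2.6  27.3 -87.2 226.   32.1  72.7 -10.7]
```

```bash
python3 - <<'E'
from h import *
s,t=cams.capture("scene"),cams.capture("top")
u=np.array([np.cos(np.radians(25)),np.sin(np.radians(25))]);O=np.array([479,312.])
def dark(c,x0,x1,y0,y1,th,z):
    g=c["img"][y0:y1,x0:x1].max(2);m=(g<th).astype(np.uint8)
    n,l,st,ce=cv2.connectedComponentsWithStats(m);k=1+np.argmax(st[1:,4])
    v,w=np.nonzero(l==k);q=np.array([plane(c,a+x0,b+y0,z)[:2] for a,b in zip(w,v)],np.float32)
    r=cv2.minAreaRect(q);b=cv2.boxPoints(r);al=(b-O)@u;print(r,"along",al.min(),al.max(),"lateral",((b-O)@np.array([-u[1],u[0]])))
for th in (35,45,55): dark(s,450,510,285,350,th,43)
for th in (35,45,55): dark(t,150,195,295,355,th,43)
# cup check
q=(s["img"][180:330,260:400].min(2)>150)
cv2.imwrite("pics/chk.png",np.hstack([crop(s,270,180,120,130,3),crop(t,240,190,100,130,3)]))
E
```

```text
((397.1707763671875, 272.9209899902344), (108.65043640136719, 17.564470291137695), 25.64128875732422) along -145.09807139213416 -36.25786034077779 lateral [  7.3 -10.2  -9.    8.6]
((395.9991149902344, 272.4107360839844), (113.41729736328125, 18.990232467651367), 25.013011932373047) along -148.666305033985 -35.2446835961439 lateral [  8.7 -10.3 -10.3   8.7]
((396.1214294433594, 272.1878662109375), (113.45055389404297, 19.497608184814453), 25.013011932373047) along -148.6663326923037 -35.21132461183945 lateral [  8.7 -10.8 -10.8   8.7]
((414.5500793457031, 278.38116455078125), (67.11140441894531, 14.212282180786133), 24.34940528869629) along -106.2536203863735 -38.98517713798433 lateral [  4.3 -10.  -10.7   3.5]
((398.6546936035156, 275.864013671875), (100.61331939697266, 25.15167236328125), 22.223203659057617) along -138.9461381074997 -37.23247102701472 lateral [ 16.2  -8.9 -13.8  11.3]
((380.9044189453125, 259.3916015625), (148.5589141845703, 44.28973388671875), 25.54327392578125) along -185.62415229466538 -36.65195902542478 lateral [ 15.2 -29.1 -27.7  16.6]
```

>>> {"name": "drive_tool", "arguments": {
  "steps": "20 10 -4 -0.18;40 20 -8 -0.36;60 30 -12 -0.54;70 40 -18 -0.72;80 42 -18 -0.9"
}}

```text
t: 25.48
position: [348.3, 247.9, 151.2]
tool_rot: [-0.102, 0.699, 0.101, 0.701]
force: [0.4, -0.9, 0.1]
opening: 92.8
```

>>> {"name": "drive_tool", "arguments": {
  "steps": "10 0 0 -0.1;20 0 0 -0.15;20 0 0 -0.15",
  "hand": -0.1
}}

```text
t: 25.85
position: [348.2, 247.2, 131.2]
tool_rot: [-0.152, 0.69, 0.151, 0.691]
force: [-0.3, 0.5, 0.6]
opening: 67.6
```

```bash
python3 - <<'E'
from h import *
go(346.7,250.2,37,115)
print((arm.observe()["joint_pos"]*100).round(1))
E
```

```text
jaw now 114.73869341384908
t 25.85 shift [94.2  3.6 -0.2] turn -0.005 tool x [ 0. -0. -1.] F [-0.3  0.5  0.6] open 67.62001351402351 q7 0.38226373415110004
[ -7.5  55.1 -94.8 230.6  78.7  64.9  38.2]
```

>>> {"name": "drive_tool", "arguments": {
  "steps": "40 2.5 -2 0;75 2.5 -2 0;92 2.5 -2 0;94 2.5 -2 0;94 2.5 -2 0"
}}

```text
t: 26.48
position: [346.3, 250.4, 38.4]
tool_rot: [-0.152, 0.689, 0.152, 0.692]
force: [-0.0, 0.3, 0.0]
opening: 42.0
```

>>> {"name": "drive_tool", "arguments": {
  "steps": "0 0 0 0;0 0 0 0;0 0 0 0;0 0 0 0;0 0 0 0",
  "hand": -1
}}

```text
t: 27.1
position: [346.3, 250.6, 38.0]
tool_rot: [-0.152, 0.689, 0.152, 0.692]
force: [0.5, -1.0, 7.6]
opening: 19.6
```

>>> {"name": "drive_tool", "arguments": {
  "steps": "-3 0 0 0;-6 0 0 0;-9 0 0 0;-12 0 0 0;-15 0 0 0"
}}

```text
t: 27.72
position: [345.9, 250.6, 52.8]
tool_rot: [-0.152, 0.689, 0.152, 0.692]
force: [0.1, 0.8, -1.5]
opening: 19.7
```

```bash
cat >> h.py <<'E'
def lip(c,c2=None):
    """bright spacer rings / pan pixels near scoop in scene image"""
    pass
E
python3 - <<'E'
from h import *
go(346.7,250.2,37,115)
s=cams.capture("scene");cv2.imwrite("pics/l1.png",crop(s,420,280,100,110,5))
a=cv2.imread("pics/scene0.png")
# optical shift of the pan's image patch since start
T=a[338:386,442:488];r=cv2.matchTemplate(s["img"][300:420,400:540,::-1].copy(),T,cv2.TM_CCOEFF_NORMED);_,m,_,p=cv2.minMaxLoc(r);print("pan patch",m,p[0]+400-442,p[1]+300-338)
E
```

```text
jaw now 114.88331164136171
t 27.725 shift [15.8 -0.6  0.5] turn -0.002 tool x [ 0.  0. -1.] F [ 0.1  0.8 -1.5] open 19.66731396737085 q7 0.10146774779106549
pan patch 0.9327207207679749 1 -2
```

>>> {"name": "drive_tool", "arguments": {
  "steps": "-4 0 0 0;-8 0 0 0;-12 0 0 0;-16 0 0 0;-20 0 0 0"
}}

```text
t: 28.4
position: [346.0, 250.6, 72.9]
tool_rot: [-0.152, 0.689, 0.152, 0.692]
force: [0.3, 0.4, -2.2]
opening: 19.4
```

```bash
python3 - <<'E'
from h import *
s=cams.capture("scene")
a=cv2.imread("pics/scene0.png")
T=a[338:386,442:488];r=cv2.matchTemplate(s["img"][300:420,400:540,::-1].copy(),T,cv2.TM_CCOEFF_NORMED);_,m,_,p=cv2.minMaxLoc(r);print("pan patch",m,p[0]+400-442,p[1]+300-338)
p0=np.array([479,312,10.]);b=np.array(proj(s,p0))
for dz in (3,6,10,15,35): print(dz,np.array(proj(s,p0+[0,0,dz]))-b)
cv2.imwrite("pics/l2.png",crop(s,420,270,100,120,5)); F=[arm.observe()["force"] for _ in range(1)];print(F)
E
```

```text
pan patch 0.7903501391410828 2 -5
3 [ 0.3 -0.6]
6 [ 0.7 -1.2]
10 [ 1.1 -2. ]
15 [ 1.7 -3. ]
35 [ 4.1 -7. ]
[array([ 0.1,  0.3, -2. ])]
```

The scoop is fully lifted (force ≈ its weight) and sagging a few degrees, so this grip is near the slip limit, as intended. I'll write a tilt gauge from the bright spacer rings.

```bash
cat >> h.py <<'E'
def rings(img,box):
    x0,x1,y0,y1=box;g=img[y0:y1,x0:x1].min(2);m=(g>165)
    v,u=np.nonzero(m);return (u.mean()+x0,v.mean()+y0,m.sum()) if m.any() else None
def tilt(c,yaw,box):
    """tilt (deg, front down) of spacers' centroid about hinge, vs. level"""
    p=arm.observe()["position"];H=np.array([p[0],p[1],p[2]+3]);u=np.array([np.cos(np.radians(yaw)),np.sin(np.radians(yaw)),0]);n=np.array([-u[1],u[0],0])
    r=rings(c["img"],box)
    if r is None: print("no rings");return
    o,d=ray(c,r[0],r[1]);q=o+d*((H-o)@n)/(d@n);w=(q-H);a=np.degrees(np.arctan2(-w[2],w@u));print("rings px",np.array(r),"rho",np.hypot(w[2],w@u),"angle",a,"TCP",p)
E
python3 - <<'E'
from h import *
s=cams.capture("scene");a={"img":cv2.imread("pics/scene0.png")[:,:,::-1]};
print("start",rings(a["img"],(440,490,335,390)))
c=dict(s);r=rings(a["img"],(440,490,335,390));q=plane(s,r[0],r[1],15);print(q, "scoop x",(q[:2]-np.array([345.5,248.7]))@[.906,.423]-146)
tilt(s,25,(440,500,320,390))
E
```

```text
start (np.float64(465.6190476190476), np.float64(362.1904761904762), np.int64(21))
[470.8 312.2  15. ] scoop x -5.593508467101714
rings px [464.2 356.3 154. ] rho 176.2065758082497 angle 61.60904674594959 TCP [346.  250.6  73. ]
```

```bash
python3 - <<'E'
from h import *
s=cams.capture("scene");p=arm.observe()["position"];u=np.array([.906,.423,0]);H0=np.array([345.5,248.7,41.])
b=np.array(proj(s,H0+143*u+[0,0,-31]));H=np.array([p[0],p[1],p[2]+3])
for th in range(0,40,3):
    c,q=np.cos(np.radians(th)),np.sin(np.radians(th));w=(143*c-31*q,-31*c-143*q);print(th,np.array(proj(s,H+w[0]*u+[0,0,w[1]]))-b,end=" ")
a=cv2.imread("pics/scene0.png");T=a[338:386,442:488];r=cv2.matchTemplate(s["img"][300:420,400:540,::-1].copy(),T,cv2.TM_CCOEFF_NORMED);_,m,_,p=cv2.minMaxLoc(r);print("\npan patch",m,p[0]+400-442,p[1]+300-338)
E
```

```text
0 [ 4.6 -6.1] 3 [ 4.  -5.4] 6 [ 3.6 -4.8] 9 [ 3.3 -4.5] 12 [ 3.  -4.4] 15 [ 2.9 -4.5] 18 [ 2.9 -4.7] 21 [ 2.9 -5.2] 24 [ 3.  -5.8] 27 [ 3.2 -6.6] 30 [ 3.5 -7.5] 33 [ 3.9 -8.7] 36 [  4.4 -10. ] 39 [  4.9 -11.4] 
pan patch 0.792964518070221 2 -5
```

View pics/l2.png

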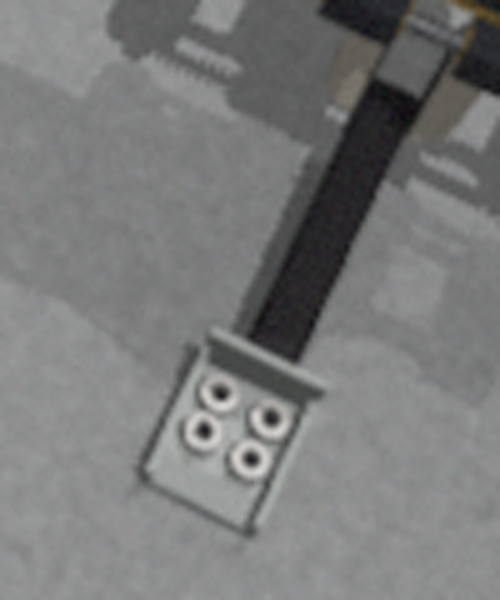

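The scoop is clearly tilted front-down by roughly 10–15° with the lip at or near the bench (lip corners at crop 143,470 / 252,530), so the end grip is too weak to hold it level. I'll set it down and regrip 9 mm further forward and a little deeper.

>>> {"name": "drive_tool", "arguments": {
  "steps": "10 0 0 0;20 0 0 0;29 0 0 0;34 0 0 0;35 0 0 0"
}}

```text
t: 29.18
position: [345.7, 250.6, 37.9]
tool_rot: [-0.153, 0.689, 0.152, 0.692]
force: [-3.6, -4.2, 22.8]
opening: 19.3
```

>>> {"name": "drive_tool", "arguments": {
  "steps": "0 0 0 0;0 0 0 0;0 0 4 0;0 0 9 0;2 0 9 0",
  "hand": -0.3
}}

```text
t: 29.8
position: [354.8, 254.7, 35.6]
tool_rot: [-0.152, 0.689, 0.152, 0.692]
force: [-0.1, -0.4, -0.1]
opening: 32.7
```

>>> {"name": "drive_tool", "arguments": {
  "steps": "0 0 0 0;0 0 0 0;0 0 0 0;0 0 0 0",
  "hand": -1
}}

```text
t: 30.3
position: [354.1, 254.3, 35.7]
tool_rot: [-0.152, 0.689, 0.152, 0.692]
force: [-0.3, -1.1, -1.0]
opening: 19.7
```

>>> {"name": "drive_tool", "arguments": {
  "steps": "-3 0 0 0;-7 0 0 0;-13 0 0 0;-20 0 0 0;-25 0 0 0"
}}

```text
t: 30.92
position: [354.2, 254.4, 61.2]
tool_rot: [-0.152, 0.689, 0.152, 0.692]
force: [0.4, -0.8, -2.5]
opening: 19.5
```

```bash
cat >> h.py <<'E'
def meanF(n=8):
    F=[]
    for _ in range(n): cams.capture("scene");F.append(arm.observe()["force"])
    print("mean F",np.mean(F,0),"sd",np.std(F,0))
E
python3 - <<'E'
from h import *
meanF();print(arm.observe()["position"],arm.observe()["opening"])
s=cams.capture("scene");a=cv2.imread("pics/scene0.png");T=a[338:386,442:488];r=cv2.matchTemplate(s["img"][300:420,400:540,::-1].copy(),T,cv2.TM_CCOEFF_NORMED);_,m,_,p=cv2.minMaxLoc(r);print("\npan patch",m,p[0]+400-442,p[1]+300-338)
E
```

```text
mean F [ 0.2  0.2 -2. ] sd [0.7 0.4 0.7]
[354.  254.4  60.5] 19.317842024096876

pan patch 0.8709318041801453 2 -4
```

>>> {"name": "drive_tool", "arguments": {
  "steps": "-6 0 0 0.05;-14 0 0 0.14;-22 0 0 0.24;-30 0 0 0.34;-38 0 0 0.44"
}}

```text
t: 32.0
position: [353.9, 254.5, 99.3]
tool_rot: [0.004, 0.706, -0.004, 0.708]
force: [-0.0, -0.8, -2.6]
opening: 19.5
```

>>> {"name": "drive_tool", "arguments": {
  "steps": "-8 0 0 0.1;-16 0 0 0.2;-22 0 0 0.3;-25 0 0 0.38;-25 0 0 0.4"
}}

```text
t: 32.62
position: [354.0, 254.6, 124.2]
tool_rot: [0.144, 0.691, -0.142, 0.694]
force: [0.3, -0.3, -3.3]
opening: 19.8
```

```bash
cat >> h.py <<'E'
def gauge(tag=None):
    """side-view tilt: dark handle + pan pixels cast onto scoop's vertical plane"""
    c=cams.capture("scene");o=arm.observe();p=o["position"];M=R.from_quat(o["tool_rot"]).as_matrix()
    u=M[:,2]*np.array([1,1,0]);u/=np.linalg.norm(u);n=np.array([-u[1],u[0],0]);H=p+[0,0,2]
    out=[]
    for a in np.arange(-20,90,1.0):     # brightness/darkness along spokes from the hinge
        w=np.cos(np.radians(a))*u-np.array([0,0,np.sin(np.radians(a))])
        px=[proj(c,H+r*w) for r in range(25,100,3)]
        g=np.mean([c["img"][int(round(v)),int(round(x))].max() for x,v in px if 0<=x<639 and 0<=v<479]);out.append((a,g))
    out=np.array(out);i=out[:,1].argmin();w=out[out[:,1]<out[i,1]+30]
    print("yaw",np.degrees(np.arctan2(u[1],u[0])),"TCP",p,"handle tilt %.1f (min %.0f) band %.0f..%.0f"%(w[:,0].mean(),out[i,1],w[0,0],w[-1,0]),"t",o["t"])
    if tag: cv2.imwrite(f"pics/{tag}.png",c["img"][:,:,::-1])
    return c
E
python3 - <<'E'
from h import *
gauge("k1");gauge()
E
```

```text
yaw -23.334510869785543 TCP [353.9 254.5 124. ] handle tilt 24.0 (min 29) band -5..53 t 32.675
yaw -23.231643306069163 TCP [353.9 254.4 123.8] handle tilt 24.0 (min 29) band -4..52 t 32.725
```

```bash
cat >> h.py <<'E'
def gauge(tag=None,th=45):
    """dark handle pixels (rho 50..105 mm from hinge) cast onto the scoop's vertical plane; line fit -> tilt"""
    c=cams.capture("scene");o=arm.observe();p=o["position"];M=R.from_quat(o["tool_rot"]).as_matrix()
    u=M[:,2]*np.array([1,1,0]);u/=np.linalg.norm(u);n=np.array([-u[1],u[0],0]);H=p+[0,0,2]
    hx,hy=proj(c,H);m=(c["img"].max(2)<th).astype(np.uint8);P=[]
    for v in range(max(0,int(hy)-30),min(480,int(hy)+120)):
        for x in range(max(0,int(hx)-110),min(640,int(hx)+110)):
            if m[v,x]:
                e,d=ray(c,x,v);q=e+d*((H-e)@n)/(d@n)-H;r=np.array([q@u,q[2]]);rho=np.hypot(*r)
                if 50<rho<105 and r[0]>0 and r[1]<30: P.append((r[0],r[1],x,v))
    P=np.array(P,np.float32);lab=np.zeros((480,640),np.uint8);lab[P[:,3].astype(int),P[:,2].astype(int)]=1
    k,l,st,_=cv2.connectedComponentsWithStats(lab)
    for j in np.argsort(-st[1:,4])[:2]+1:
        s=l[P[:,3].astype(int),P[:,2].astype(int)]==j;q=P[s,:2];f=cv2.fitLine(q,cv2.DIST_L2,0,.01,.01).ravel();t=np.degrees(np.arctan2(-f[1],f[0]));t=(t+90)%180-90
        print("comp",s.sum(),"tilt %.1f"%t,"centre",q.mean(0),"width",np.std((q-q.mean(0))@[-f[1],f[0]])*3.46,"len",np.std((q-q.mean(0))@f[:2])*3.46)
    print("yaw %.1f"%np.degrees(np.arctan2(u[1],u[0])),"TCP",p,"t",o["t"])
    if tag: cv2.imwrite(f"pics/{tag}.png",c["img"][:,:,::-1])
    return c
E
python3 - <<'E'
from h import *
gauge();gauge(th=38)
E
```

```text
comp 328 tilt -37.0 centre [ 70.1 -21.5] width 48.861088 len 57.53453
yaw -23.2 TCP [353.9 254.4 123.7] t 32.775
comp 294 tilt -33.0 centre [ 69.4 -21.8] width 48.855125 len 56.17305
yaw -23.2 TCP [353.8 254.4 123.6] t 32.825
```

```bash
cat >> h.py <<'E'
def ascii(r1=200,z0=30,z1=-130,n="scene"):
    c=cams.capture(n);o=arm.observe();p=o["position"];M=R.from_quat(o["tool_rot"]).as_matrix()
    u=M[:,2]*np.array([1,1,0]);u/=np.linalg.norm(u);H=p+[0,0,2]
    print("yaw %.1f"%np.degrees(np.arctan2(u[1],u[0])),"TCP",p,"t",o["t"],"F",o["force"])
    for z in range(z0,z1,-8):
        s=""
        for r in range(0,r1,4):
            x,v=proj(c,H+r*u+[0,0,z]);x,v=int(round(x)),int(round(v))
            g=c["img"][v,x].max() if 0<=x<640 and 0<=v<480 else 0
            s+="#" if g<48 else "%x"%(g//16)
        print("%5d %s"%(z,s))
E
python3 - <<'E'
from h import *
ascii()
E
```

```text
yaw -23.2 TCP [353.9 254.3 123.6] t 32.875 F [ 0.1  0.  -2.8]
   30 #####346566665555548887877788888888788778878888878
   22 #####356655666556677878888888868888878888788888878
   14 #########34343547887788788888678888887788888888888
    6 #################435357676886578888879888888788787
   -2 ###########################74555566677898978888888
  -10 ##########################554575555555565688888888
  -18 #########################5735977798756565688888899
  -26 ########################37369#6995a889897767878999
  -34 3#######################734985879#b799974568888999
  -42 6555554534#############84467987abb69a9964588889999
  -50 5555565554544544443###3735886778668999744788899999
  -58 566666665454545455544483489a889a999999457889999999
  -66 66565555455455444445584487597a8a99a996558889999999
  -74 5556554764645544445554378#88b54b7aa975578999999999
  -82 5656556777777768767655599879b699899955589899998999
  -90 5564477878787788777777899a99ba999a9755788898999999
  -98 576477887777777887776557568787899a7557888999999989
 -106 55468777778787788876555556555656565548888899999899
 -114 54677787787787888776655555555555655478888999999999
 -122 45777787777877878787775555555555555588889999999999
```

The handle edges in this plane-rectified map slope about 12° front-down. The grip holds static but slips slightly when accelerated, which is what I need. Raising slowly, then carrying the lip over the cup.

>>> {"name": "drive_tool", "arguments": {
  "steps": "-3 0 0 0;-9 0 0 0;-17 0 0 0;-26 0 0 0;-35 0 0 0"
}}

```text
t: 33.5
position: [353.9, 254.4, 159.5]
tool_rot: [0.143, 0.692, -0.142, 0.694]
force: [0.8, -0.6, -1.7]
opening: 19.6
```

>>> {"name": "drive_tool", "arguments": {
  "steps": "-9 -3 3 0;-18 -10 10 0;-27 -20 20 0;-36 -32 32 0;-44 -45 45 0"
}}

```text
t: 34.12
position: [377.4, 194.4, 203.4]
tool_rot: [0.143, 0.692, -0.142, 0.694]
force: [0.6, 0.3, -2.3]
opening: 19.7
```

```bash
cat >> h.py <<'E'
def edge(tag=None):
    """tilt from the handle's upper edge in the plane-rectified view + lip estimate"""
    c=cams.capture("scene");o=arm.observe();p=o["position"];M=R.from_quat(o["tool_rot"]).as_matrix()
    u=M[:,2]*np.array([1,1,0]);u/=np.linalg.norm(u);H=p+[0,0,2];best=[]
    g=lambda q:c["img"][tuple(np.clip(np.round(proj(c,q)[::-1]).astype(int),0,[479,639]))].max()
    for t in range(-10,85):           # darkest-to-bright step across spokes parallel to tilt t
        a=np.radians(t);w=np.cos(a)*u-np.array([0,0,np.sin(a)]);k=np.sin(a)*u+np.array([0,0,np.cos(a)])
        pr=np.array([np.mean([g(H+r*w+s*k)<50 for r in range(45,100,4)]) for s in range(-50,40,2)])
        best.append((np.abs(np.diff(pr)).max()+np.sort(np.abs(np.diff(pr)))[-2],t,(pr>.8).sum()*2))
    best.sort(reverse=True);t=np.mean([b[1] for b in best[:3]]);a=np.radians(t)
    lip=H+(165*np.cos(a)-34*np.sin(a))*u+np.array([0,0,-34*np.cos(a)-165*np.sin(a)])
    print("tilt %.1f"%t,[(round(b[0],2),b[1],b[2]) for b in best[:4]],"TCP",p,"lip",lip,"t",o["t"])
    if tag: cv2.imwrite(f"pics/{tag}.png",c["img"][:,:,::-1])
E
python3 - <<'E'
from h import *
edge("m1")
E
```

```text
tilt 13.0 [(np.float64(1.29), 13, np.int64(44)), (np.float64(1.07), 14, np.int64(44)), (np.float64(1.0), 12, np.int64(44)), (np.float64(1.0), 10, np.int64(44))] TCP [378.2 192.3 203.7] lip [518.8 131.6 135.5] t 34.175
```

>>> {"name": "drive_tool", "arguments": {
  "steps": "-6 -9 9 0;-12 -22 22 0;-18 -36 36 0;-22 -50 50 0;-22 -62 64 0"
}}

```text
t: 34.8
position: [411.7, 112.2, 225.2]
tool_rot: [0.143, 0.691, -0.142, 0.694]
force: [-0.3, 0.1, -2.5]
opening: 19.7
```

>>> {"name": "drive_tool", "arguments": {
  "steps": "0 -10 12 0;0 -18 20 0;0 -23 25 0;0 -25 27 0;0 -25 27 0"
}}

```text
t: 35.42
position: [426.4, 79.5, 224.8]
tool_rot: [0.143, 0.692, -0.142, 0.694]
force: [0.1, -0.0, -1.9]
opening: 19.7
```

```bash
python3 - <<'E'
from h import *
edge("m2")
s=cams.capture("scene")
# cup rim check: bright rim corners expected if upright at (576,12.5)
for dx,dy in ((-30,-30),(30,-30),(30,30),(-30,30)):
    q=np.array([576,12.5,132])+dx*EX+dy*EY;x,v=proj(s,q);print(np.round((x,v)),s["img"][int(v)-1:int(v)+2,int(x)-1:int(x)+2].max(2).ravel())
E
```

```text
tilt 18.7 [(np.float64(0.93), 21, np.int64(40)), (np.float64(0.93), 18, np.int64(38)), (np.float64(0.93), 17, np.int64(40)), (np.float64(0.86), 15, np.int64(38))] TCP [426.4  79.7 224.8] lip [560.1  22.4 141.8] t 35.475
[329. 228.] [148 133 116 173 152 135 206 190 154]
[306. 245.] [186 196 192 204 214 177 169 207 201]
[327. 266.] [214 214 189 215 187 122 176 122  51]
[351. 247.] [115 104  94  92  93  90  92  94  93]
```

The cup's rim is where expected and the scoop's tilt is about 18°. Starting with sharp upward steps over the cup, gauging after each batch.

>>> {"name": "drive_tool", "arguments": {
  "steps": "-12 0 0 0;-12 0 0 0;-24 0 0 0;-24 0 0 0"
}}

```text
t: 36.02
position: [426.9, 79.5, 249.7]
tool_rot: [0.143, 0.691, -0.142, 0.694]
force: [-0.4, 0.3, -3.0]
opening: 19.6
```

```bash
python3 - <<'E'
from h import *
edge("m3")
E
```

```text
tilt 25.3 [(np.float64(1.07), 27, np.int64(40)), (np.float64(0.93), 21, np.int64(40)), (np.float64(0.93), 28, np.int64(42)), (np.float64(0.86), 25, np.int64(40))] TCP [426.7  79.3 249.3] lip [550.4  26.1 149.9] t 36.075
```

>>> {"name": "drive_tool", "arguments": {
  "steps": "-15 0 12 0;-15 0 25 0;-30 0 30 0;-30 0 30 0"
}}

```text
t: 36.58
position: [454.6, 67.7, 279.6]
tool_rot: [0.143, 0.691, -0.142, 0.694]
force: [-0.9, 0.1, -2.1]
opening: 19.5
```

```bash
python3 - <<'E'
from h import *
edge("m4")
E
```

```text
tilt 29.0 [(np.float64(0.93), 32, np.int64(38)), (np.float64(0.93), 28, np.int64(40)), (np.float64(0.93), 27, np.int64(40)), (np.float64(0.93), 26, np.int64(38))] TCP [454.   67.6 279.1] lip [571.4  17.1 171.3] t 36.625
```

>>> {"name": "drive_tool", "arguments": {
  "steps": "15 0 4 0;0 0 8 0;15 0 12 0;0 0 14 0;12 0 16 0"
}}

```text
t: 37.25
position: [469.9, 61.7, 268.2]
tool_rot: [0.143, 0.69, -0.142, 0.695]
force: [-0.5, -0.1, -2.2]
opening: 19.3
```

```bash
python3 - <<'E'
from h import *
edge("m5")
E
```

```text
tilt 33.3 [(np.float64(1.0), 35, np.int64(38)), (np.float64(1.0), 29, np.int64(40)), (np.float64(0.93), 36, np.int64(38)), (np.float64(0.93), 34, np.int64(38))] TCP [469.   60.8 266. ] lip [578.4  13.7 148.9] t 37.3
```

>>> {"name": "drive_tool", "arguments": {
  "steps": "-18 0 2 0;-3 0 4 0;-21 0 6 0;-6 0 8 0;-22 0 10 0"
}}

```text
t: 37.92
position: [476.2, 56.4, 286.5]
tool_rot: [0.142, 0.693, -0.142, 0.692]
force: [-0.9, 0.9, -1.7]
opening: 19.2
```

>>> {"name": "drive_tool", "arguments": {
  "steps": "15 0 0 0;-3 0 2 0;14 0 4 0;-4 0 6 0;6 0 6 0"
}}

```text
t: 38.55
position: [483.9, 54.9, 282.4]
tool_rot: [0.143, 0.691, -0.142, 0.694]
force: [-1.0, -0.1, -2.1]
opening: 19.3
```

```bash
python3 - <<'E'
from h import *
edge("m6");ascii(150,10,-170)
E
```

```text
tilt 32.0 [(np.float64(1.36), 32, np.int64(38)), (np.float64(1.07), 33, np.int64(36)), (np.float64(1.0), 31, np.int64(36)), (np.float64(1.0), 30, np.int64(36))] TCP [482.7  54.3 280.5] lip [594.7   6.2 166.2] t 38.6
yaw -23.3 TCP [482.3  54.3 280.7] t 38.65 F [-1.3  0.4 -1.8]
   10 ####55455446###58898888998988889998888
    2 44####34443#####8889889899999999899888
   -6 55#############38889998889999999998988
  -14 54############588888999888899898889989
  -22 55############467899889989899999988999
  -30 7################479996788899989999999
  -38 444#################356899998889999888
  -46 554###################4799898889999999
  -54 44######3#############6557998898999999
  -62 4######54444#########36555567899898999
  -70 #####4545557775######65555555568999999
  -78 ####44444467778763##577877555668999989
  -86 4##45444557777875456757888898889999999
  -94 55554555557777666655558888899999998889
 -102 6555455468877569556557888888969ca99989
 -110 65545446778756b56667788888888669dca999
 -118 5554664888756676555556788888777779aca9
 -126 665445568666466555565555668867777679ac
 -134 6554555844534446655555555565777777768d
 -142 6655546434#3333#44766555555557777779c#
 -150 665555343###33##4776666656567777779c#6
 -158 55554443#3#####466666666656777777ac#67
 -166 565456433#3#3347c866666666677777ac4677
```

Symmetric oscillation doesn't gain. I'll use asymmetric "hops": abrupt at the bottom, gentle at the top.

>>> {"name": "drive_tool", "arguments": {
  "steps": "-48 0 0 0;-72 0 0 0;-72 0 0 0;-48 0 0 0;0 0 0 0"
}}

```text
t: 39.28
position: [483.5, 54.6, 281.4]
tool_rot: [0.143, 0.691, -0.142, 0.694]
force: [0.5, -0.7, -2.1]
opening: 19.6
```

>>> {"name": "drive_tool", "arguments": {
  "steps": "-48 0 0 0;-76 0 0 0;-88 0 0 0;-90 0 0 0;-90 0 0 0"
}}

```text
t: 39.9
position: [482.5, 54.4, 371.7]
tool_rot: [0.143, 0.692, -0.142, 0.693]
force: [-0.7, 1.0, -1.8]
opening: 19.5
```

```bash
python3 - <<'E'
from h import *
edge("m7")
E
```

```text
tilt 46.0 [(np.float64(1.5), 46, np.int64(32)), (np.float64(1.21), 48, np.int64(32)), (np.float64(1.21), 44, np.int64(34)), (np.float64(1.21), 45, np.int64(34))] TCP [482.5  54.4 371.7] lip [565.4  18.8 231.4] t 39.95
```

Tilt is 46°, with the lip above the cup. Descending with an accelerating move and a sharp stop just above the rim.

>>> {"name": "drive_tool", "arguments": {
  "steps": "5 0 4 0;17 0 8 0;34 0 12 0;54 0 15 0;76 0 17 0"
}}

```text
t: 40.58
position: [498.9, 47.9, 295.1]
tool_rot: [0.143, 0.692, -0.142, 0.693]
force: [-0.5, 0.1, -0.9]
opening: 19.6
```

```bash
python3 - <<'E'
from h import *
edge("m8");ascii(130,10,-190)
E
```

```text
tilt 46.0 [(np.float64(1.21), 46, np.int64(34)), (np.float64(1.14), 48, np.int64(36)), (np.float64(1.07), 44, np.int64(34)), (np.float64(1.0), 50, np.int64(34))] TCP [497.8  47.2 292.6] lip [580.7  11.6 152.3] t 40.625
yaw -23.2 TCP [497.7  47.4 294. ] t 40.675 F [ 0.2 -1.3 -2.4]
   10 3###55445677778988989999988988999
    2 #5##44544#67888889889989888888888
   -6 35####3####3788888988988898899998
  -14 65#########3468988888989999889888
  -22 65########34478898888899999999899
  -30 75#########3478889998889889888998
  -38 5############48788988989998999999
  -46 4##############678778999998999999
  -54 #################3779998888889989
  -62 ####34############489989889999989
  -70 ###34453##########568898988989999
  -78 ##45455444########755788988999999
  -86 #44544544575#####6655556789999999
  -94 44454554468443#377555555589899998
 -102 544454545776667767777667999999998
 -110 455555566767667755788876abc988888
 -118 54554457766676655678886667bcca898
 -126 4544547666666566567887667777bca99
 -134 544554566665555577888766777677cda
 -142 55555444445555555577877777777769c
 -150 55444433#33455565556777777767777c
 -158 554343##3#3#3555555556776777777c5
 -166 544333333#33576555555677777777c44
 -174 5444333##33676666555677777777b847
 -182 434444444359a9666665779a778998#77
```

>>> {"name": "drive_tool", "arguments": {
  "steps": "-10 0 0 0;-30 0 0 0;-60 0 0 0;-90 0 0 0;-115 0 0 0"
}}

```text
t: 41.3
position: [498.7, 48.6, 414.8]
tool_rot: [0.143, 0.691, -0.142, 0.695]
force: [0.6, 0.0, -2.2]
opening: 19.8
```

>>> {"name": "drive_tool", "arguments": {
  "steps": "-15 0 2 0;-23 0 4 0;-25 0 5 0"
}}

```text
t: 41.68
position: [503.2, 45.9, 437.1]
tool_rot: [0.143, 0.692, -0.142, 0.694]
force: [-0.4, 0.7, -2.2]
opening: 19.7
```

>>> {"name": "drive_tool", "arguments": {
  "steps": "8 0 0 0;26 0 0 0;54 0 0 0;92 0 0 0;140 0 0 0"
}}

```text
t: 42.3
position: [503.2, 46.1, 295.2]
tool_rot: [0.143, 0.692, -0.142, 0.694]
force: [0.7, 0.1, -2.0]
opening: 19.7
```

```bash
python3 - <<'E'
from h import *
edge("m9")
E
```

```text
tilt 44.7 [(np.float64(1.36), 45, np.int64(34)), (np.float64(1.29), 46, np.int64(34)), (np.float64(1.14), 43, np.int64(34)), (np.float64(1.07), 48, np.int64(32))] TCP [500.3  44.8 289.5] lip [586.1   7.9 151.3] t 42.35
```

```bash
python3 - <<'E'
from h import *
edge();edge("m10")
s=cams.capture("scene");
c,a=np.cos(np.radians(45)),np.sin(np.radians(45))
E
```

```text
tilt 46.7 [(np.float64(1.5), 47, np.int64(34)), (np.float64(1.14), 48, np.int64(34)), (np.float64(1.07), 45, np.int64(34)), (np.float64(1.07), 49, np.int64(32))] TCP [500.4  45.  292.2] lip [581.7  10.2 150.9] t 42.4
tilt 47.3 [(np.float64(1.29), 47, np.int64(36)), (np.float64(1.07), 49, np.int64(34)), (np.float64(1.07), 46, np.int64(34)), (np.float64(1.07), 44, np.int64(34))] TCP [501.9  45.9 295. ] lip [581.7  11.7 152.6] t 42.45
```

>>> {"name": "drive_tool", "arguments": {
  "steps": "0 0 -6 0;0 0 -20 0;0 0 -40 0;0 0 -66 0;-15 0 -16 0"
}}

```text
t: 43.12
position: [482.7, 54.5, 312.0]
tool_rot: [0.139, 0.693, -0.141, 0.693]
force: [1.4, 0.1, -0.9]
opening: 19.8
```

>>> {"name": "drive_tool", "arguments": {
  "steps": "-7 0 20 0;-10 0 28 0;-10 0 30 0"
}}

```text
t: 43.5
position: [515.5, 41.1, 322.2]
tool_rot: [0.143, 0.692, -0.142, 0.694]
force: [-1.7, -0.2, -2.0]
opening: 19.2
```

```bash
python3 - <<'E'
from h import *
cams.capture("scene");edge("m11")
E
```

```text
tilt 59.0 [(np.float64(1.21), 59, np.int64(32)), (np.float64(1.14), 57, np.int64(32)), (np.float64(1.07), 61, np.int64(32)), (np.float64(1.07), 62, np.int64(30))] TCP [515.3  41.  321.9] lip [566.6  19.  164.9] t 43.6
```

Tilt is now ≈59°. Checking whether the spacers are still in the pan by rectifying the pan floor.

```bash
cat >> h.py <<'E'
def pan(t,z=8):
    c=cams.capture("scene");o=arm.observe();p=o["position"];M=R.from_quat(o["tool_rot"]).as_matrix()
    u=M[:,2]*np.array([1,1,0]);u/=np.linalg.norm(u);n=np.array([-u[1],u[0],0]);H=p+[0,0,2];a=np.radians(t)
    w=np.cos(a)*u-np.array([0,0,np.sin(a)]);k=np.sin(a)*u+np.array([0,0,np.cos(a)])
    for xs in range(-26,40,3):
        s=""
        for ys in range(-24,25,2):
            x,v=proj(c,H+(xs+137)*w+(z-40)*k+ys*n);s+="%x"%(c["img"][int(round(v)),int(round(x))].max()//16)
        print("%4d %s"%(xs,s))
E
python3 - <<'E'
from h import *
edge();pan(59);meanF(6)
E
```

```text
tilt 57.3 [(np.float64(1.21), 56, np.int64(32)), (np.float64(1.14), 59, np.int64(32)), (np.float64(1.14), 57, np.int64(32)), (np.float64(1.07), 61, np.int64(32))] TCP [515.3  41.  321.9] lip [570.8  17.2 166.6] t 43.65
 -26 1111111245677777777766555
 -23 1111111346777777876655555
 -20 1111211346777778876555555
 -17 1111111467777787655555555
 -14 2111114677777766555555555
 -11 1111146777777665555555555
  -8 1111567777776566655555555
  -5 1126777777765666555555555
  -2 3267777766555666555555555
   1 6677777655445666555555555
   4 7777776544445665555555555
   7 7667665444555665555555555
  10 5566555555555665665565555
  13 5555575556555665555555556
  16 5567777776777765555555555
  19 5777777777777766555555556
  22 6777777877777776555555556
  25 6666778878877666556556666
  28 66777778aa777766555567766
  31 7976668a87777775655677777
  34 a977768777777766566777777
  37 9666667777777766667777777
mean F [ 0. -0. -2.] sd [0.6 0.5 0.6]
```

Unclear, and the weight still reads about loaded. I'll lower slightly, staying over the cup, then give one more sharp forward-and-up start.

>>> {"name": "drive_tool", "arguments": {
  "steps": "3 0 -1 0;7 0 -3 0;11 0 -6 0;14 0 -8 0;15 0 -8 0"
}}

```text
t: 44.62
position: [508.7, 43.8, 306.8]
tool_rot: [0.143, 0.692, -0.142, 0.694]
force: [-1.0, 0.2, -2.1]
opening: 19.3
```

>>> {"name": "drive_tool", "arguments": {
  "steps": "-10 0 34 0;-14 0 40 0;-14 0 40 0;-10 0 36 0;-4 0 32 0"
}}

```text
t: 45.25
position: [537.4, 31.6, 310.7]
tool_rot: [0.143, 0.692, -0.142, 0.694]
force: [0.2, -0.2, -2.1]
opening: 19.4
```

```bash
python3 - <<'E'
from h import *
cams.capture("scene");edge("m12");meanF(12)
c=cams.capture("scene")
# bright compact blobs near scoop/cup
g=c["img"].min(2);m=(g>185).astype(np.uint8);k,l,st,ce=cv2.connectedComponentsWithStats(m[180:300,270:400])
print([(int(ce[i][0]+270),int(ce[i][1]+180),int(st[i,4])) for i in range(1,k) if st[i,4]>3])
E
```

```text
tilt 59.0 [(np.float64(1.57), 59, np.int64(32)), (np.float64(1.43), 57, np.int64(32)), (np.float64(1.29), 61, np.int64(30)), (np.float64(1.21), 58, np.int64(30))] TCP [537.   31.4 310.3] lip [588.4   9.4 153.3] t 45.35
mean F [-0.  -0.1 -1.6] sd [0.4 0.5 0.3]
[]
```

```bash
python3 - <<'E'
from h import *
meanF(10);pan(59,3)
c=cams.capture("top");o=arm.observe()
# top view of the cup mouth interior (plane z=60) pan-frame map
for dx in range(40,-41,-5):
    print("".join("%x"%(c["img"][int(round(v)),int(round(x))].max()//16) for x,v in [proj(c,np.array([576,12.5,60])+dx*EX+dy*EY) for dy in range(40,-41,-3)]))
E
```

```text
mean F [-0.4 -0.1 -1.7] sd [0.5 0.3 0.5]
 -26 1111335556777777778766587
 -23 1111344567777777777655556
 -20 1111145567777777776555566
 -17 1111345677777777665555556
 -14 1111346777777776555555555
 -11 1111357777777766555555556
  -8 1112577777777655555555566
  -5 1113677777665555555555556
  -2 1446777776656655555555555
   1 5477777765566555555555556
   4 7777776555566555555556555
   7 7777765444566655555555556
  10 7777654554566555555655556
  13 7776555444566555555555566
  16 6665555554666555555555556
  19 6556655666666655555555566
  22 6777777776766555555555666
  25 7777777777765555555555566
  28 7777777776776555565555667
  31 7777667666776555555656677
  34 777667766776655556666778b
  37 7777677777766555666777abb
888888888878777777777776666
888888888888777777777776666
888888888888787777777777666
888888888888888777777777776
888888888888888777777777776
888888888888888787777777777
888888888888888877777777777
888888888888888877777777777
888888888888888888877777777
888888888888888888877777777
788888888888888888777777777
888888888888888888888777777
777788888888888888887787777
778888888888888888887887777
777788888888888888888877777
777788888888888888888887777
777788888888888888888888877
```

```bash
python3 - <<'E'
from h import *
c=cams.capture("scene");u=np.array([.919,-.394,0]);n=np.array([.394,.919,0])
for f,p,t in (("m7",(482.5,54.4,371.7),46),("m10",(501.9,45.9,295),47),("m11",(515.3,41,321.9),58),("m12",(537,31.4,310.3),59)):
    im=cv2.imread(f"pics/{f}.png");H=np.array(p)+[0,0,2];a=np.radians(t);w=np.cos(a)*u-np.array([0,0,np.sin(a)]);k=np.sin(a)*u+np.array([0,0,np.cos(a)])
    print(f)
    for xs in range(-30,46,5):
        print("%4d "%xs+"".join("%x"%(im[int(round(v)),int(round(x))].max()//16) for x,v in [proj(c,H+(xs+137)*w-32*k+ys*n) for ys in range(-40,41,2)]))
E
```

```text
m7
 -30 75211112111211111366666667766555556677788
 -25 73111112211111111566666666655555556778887
 -20 42121111111113466667665576655555557777777
 -15 65424453345567677666555566655555555777777
 -10 77656666665665776555455676655555556777888
  -5 88775555555555655555775676555555556777888
   0 98765555555667777777777776555555556777766
   5 88775555555778888888888887655555556556666
  10 88865555555778888888888876555555555699864
  15 8876555555688888888888877755555558bcca755
  20 8887555555789899889899887655555adddddb865
  25 98765568899888999888899876656668a988bd865
  30 98888888888989998999888876677778cdcddda64
  35 88999888889899999999998887777778bdddca78a
  40 9999999888999998999999988767777abab9abbb9
  45 88899999999998899999999987767899bbb987777
m10
 -30 76211212111111111245566666766655555533333
 -25 87222221122111111267767767655555554433222
 -20 74211111111121136777766655555555555445677
 -15 75212111121256666776655567655555556667666
 -10 67775677567777777655555576555555555666567
  -5 88775555544555555556555567655555555666666
   0 98876555555667877777777776555555555565665
   5 9976655
[... 1222 characters left out ...]
 11111211111111124677777777876555555666666
 -20 11111111111111146777777776655555555666656
 -15 11111111111111136777787765555555555566666
 -10 11121121111113677777765555555555555665666
  -5 21211111111577777776556655555555556556665
   0 11122211167777776554446655555555555566666
   5 44534567677777655555556655555555555666665
  10 76655666666655555545556655556655555666566
  15 66555655556677777777677655556555556667777
  20 66555556567777776777666665555555566777777
  25 655565567877766667766676555555666898baa89
  30 665556678877666776776776555567777bccccc96
  35 65557998877997777777676656667778abbbbba65
  40 768998888ab87777777777766767778899878ab95
  45 99999889abb977777777777777778989bbbbb7624
```

```bash
python3 - <<'E'
from h import *
c=cams.capture("scene");u=np.array([.919,-.394,0]);n=np.array([.394,.919,0])
for f,p,t in (("m1",(378.2,192.3,203.7),13),("m4",(454,67.6,279.1),28),("m6",(482.7,54.3,280.5),32),("m7",(482.5,54.4,371.7),46)):
    im=cv2.imread(f"pics/{f}.png");H=np.array(p)+[0,0,2];a=np.radians(t);w=np.cos(a)*u-np.array([0,0,np.sin(a)]);k=np.sin(a)*u+np.array([0,0,np.cos(a)])
    print(f,"lip px",np.round(proj(c,H+165*w-34*k)),"back px",np.round(proj(c,H+109*w-36*k)))
    x0,v0=[int(round(q)) for q in proj(c,H+137*w-34*k)]
    for v in range(v0-22,v0+24,1 if f in("m1","m7") else 2): print("%d "%v+"".join("%x"%(g//16) for g in im[v,x0-28:x0+30].min(1)))
E
```

```text
m1 lip px [392. 275.] back px [422. 267.]
249 6678888877778877788888788787777777778889867999999998876532
250 6667788887778887888787888887777877777888966899998765432112
251 7766677877788888888888788888788888877889865898765421111211
252 7776567888888887888877788888888888888998864697422111121221
253 5677656788888888888777788888888889999876654587311112111111
254 4567666678888788777777877888899999877665544478521221122112
255 4456666567888888878888888899998876655555554368631111112122
256 4445666656777888888888899988776655555555554347742112111111
257 4444566666567888888999988776555555556766554337752112111121
258 444445566665678899988776655555555568aa99854335763212111111
259 44444445566558998877655555555555558aa879975434774221211111
260 4444444456665777665555555556898767aa7326996433686211211111
261 444444444566655555555555558aaaaa98ab7215997433476301101111
262 44444444466666555555555567aa878bb8ab9658986543477411111346
263 44444455666665555555666779b84249b88abaaa976543367622456788
264 4444446766666656667888899ab84249b8579aa9777644347777788999
265 44444567766666578899999988aa878aa8556787678754
[... 7061 characters left out ...]
6545654
219 8888888898899888776555555555555667777777777777777777544765
220 9888888888999888666555555555556777777777777877877776555555
221 9898999999988886666555555555566777888777777777887766545445
222 8888999999998766666666555555556778888877777777777765554444
223 8888988899987666676668aa8666655678777777777777888764554444
224 988889889986666666668accbaa8666567777777777777788864444555
225 98889889877666766667acccccba966556777777778777788864555554
226 8889889a9866676668879bccbbba866665677777778888787775444455
227 889999aba98767668ab978bcbb98657766656777788887777776445444
228 988999bccb987768bccca88aa975446765444677777887777765444445
229 889abbbabcb988abcccdca878754566665433467777787676654554444
```

By comparing the saved frames, all four rings are in the pan at 28° (t=36.6) and gone at 32° (t=38.6), when the lip was over the cup. The scoop is therefore already empty. Moving it clear so the cup can be inspected.

>>> {"name": "drive_tool", "arguments": {
  "steps": "-8 3 -3 0;-18 20 -20 0;-20 48 -48 0;-20 80 -82 0;-20 112 -118 0"
}}

```text
t: 47.32
position: [472.6, 183.4, 332.0]
tool_rot: [0.143, 0.691, -0.141, 0.694]
force: [0.3, 1.3, -1.5]
opening: 19.7
```

>>> {"name": "drive_tool", "arguments": {
  "steps": "20 15 -16 0;50 22 -26 0;85 22 -26 0;115 22 -26 0;130 22 -26 0"
}}

```text
t: 47.95
position: [458.2, 212.3, 200.5]
tool_rot: [0.142, 0.692, -0.141, 0.693]
force: [-0.2, 0.2, -1.9]
opening: 19.4
```

```bash
python3 - <<'E'
from h import *
cams.capture("scene");edge("n1")
c=cams.capture("scene");t=cams.capture("top");cv2.imwrite("pics/n_s.png",c["img"][:,:,::-1]);cv2.imwrite("pics/n_t.png",t["img"][:,:,::-1])
print("scene cup");im=c["img"]
for v in range(218,292): print(v,"".join("%x"%(g//16) for g in im[v,298:362].min(1)))
E
```

```text
tilt 58.0 [(np.float64(1.21), 57, np.int64(42)), (np.float64(1.14), 59, np.int64(42)), (np.float64(1.14), 58, np.int64(42)), (np.float64(1.14), 56, np.int64(42))] TCP [458.4 211.8 200.5] lip [512.3 188.7  44.6] t 48.05
scene cup
218 9999999998899999999999998999999999999888765666567888888877787777
219 9999999999899999999999889999899989998887656666656778888778777777
220 9999999989999999999999999999999999999766666666665567887787777777
221 9998998999999999998998999999999999998656666666766666777888887777
222 9999999999999999999988998999999999887666666667986655678888877777
223 889999999999999999998888889999999876676666679aba9766568878878778
224 9899999999999999999999988889989987667766667abbbbb976657787777788
225 9999999999999999999998998898898776677766679bbbbbbb97665677787778
226 99999999999999999999989999889a9877777767778abbbbba87666567787778
227 9999899999999999999999999999aba98767778aa868abbba866776666677777
228 9989888999999999998899989999bccba87779bcba9779a986679a8665567877
229 9999989999999999999999999abbcabcc988abcdccb97787679abba866656778
230 999999988999999999999999acdc978bcb99acd
[... 3534 characters left out ...]
9999999999
282 aaaa9999aaa999888888776777766666777899aa9aaaaa9a999999a99999999a
283 aaaaa99aaa9a998888888777776666666789aaaaa99aaa999999a9999a999999
284 aaaaaa99999aa9888889887777776666689aaaaaa999aaaa99999aa999999a99
285 aaaaaa999a99999989888888777666668999aaaaaa99a999a9999999a9999999
286 aaaaaaaaa999aa9998988888877667899aa999aaaa9a99a9aa999999a9a999a9
287 aaaaaaaaa999a9aa999888888876799aaaa9aa9aaaaaa9a999a9a999a99a999a
288 aaaaaaaaaa999a9aa998898888879aaaaaaa9999aaaaaa999aa9a9999a999999
289 99aaaaaaaaa9a999aa9989888999aaaaaaaa99a9a9aaaa999aa9aa9999999a98
290 999aaaaaaaaaa999aaa9988899aaaaaaaaaaaaa99999aaa999a9aa9999999985
291 a9aaaa9aaaaa9999a9aa988999a9aaaaaaaaaaa999999aaa999a99a999999854
```

```bash
python3 - <<'E'
import cv2,numpy as np
from h import *
a=cv2.imread("pics/chk.png");s0=cv2.resize(a[:, :360],(120,130),interpolation=cv2.INTER_AREA);t0=cv2.resize(a[:,360:],(100,130),interpolation=cv2.INTER_AREA)
s1=cv2.imread("pics/n_s.png");t1=cv2.imread("pics/n_t.png")
print("scene before")
for v in range(248,266): print(v,"".join("%x"%(g//16) for g in s0[v-180,298-270:362-270].min(1)))
x,v=[int(q) for q in proj(cams.capture("top"),(576,12.5,90))]
for nm,f in (("top before",lambda v,x0,x1:t0[v-190,x0-240:x1-240]),("top after",lambda v,x0,x1:t1[v,x0:x1])):
    print(nm,x,v)
    for r in range(v-18,v+19): print("".join("%x"%(g//16) for g in f(r,x-22,x+23).min(1)))
# new bright blobs elsewhere
d=cv2.absdiff(s1,cv2.imread("pics/scene0.png")).max(2);m=((s1.min(2)>170)&(d>40)).astype(np.uint8);k,l,st,ce=cv2.connectedComponentsWithStats(m)
print([(ce[i].round(),st[i,4]) for i in range(1,k) if st[i,4]>5])
E
```

```text
scene before
248 999985349bb97666666666666666666666666666666666679bca788754444444
249 999a974248bb97666666666666666666766666666666668abca6479975444444
250 99999864248bb976666666666666666666666666666678acb852589998644444
251 999998664248bca766666666666677766666676666678acb7324799999864444
252 9999986664248bc97666666666679976666666667679bca73346899999986444
253 99999867664248bb976666666789aa987666666678abb9632466899999998644
254 a99998767664248bc976666679abbbaa876666668acb84245666899999999864
255 a999987667664248bca76668abbbbbbba8766679bcb733466667899999999986
256 99999866766665348bc9768acccbbbbbba8768abca6335666667899999999998
257 99aa98666766665348bcaabcccccbbbbbba98acb852356666667899999999999
258 aa9a987667666665337bccccccccbbbbbbbbbcb7324566666666789999999999
259 a99a9876667666664237bcdccccccbbbbbccca73246666666666689999999999
260 9a9998766666676665337bcccccccccbbccb9633466666666666789999999999
261 a999987676666766665437bcdcccccccccb84245666666666666899999999999
262 aa9a9876666666666666437bcccdccdccb732466666666666666899999999999
263 aaa998767666666667665336acdccdcca632466666666666
[... 2934 characters left out ...]
976656778a7555555
888888888a8456777779aaa89aaa866777778a8555555
8888888879954677777aaaaa86765679aa89aa8555555
888888898a954677777aaaaaa766679aaaaaaa8555555
888888888aa646777777aaaaaa8779aaaaaaaa9555555
8888888888a646777777aaaaaaaaaaaaaaaaaaa655555
8888888888a756777777aaaaaaaaaaaaaaaaaaa645555
8888888888a756777778aaaaaaaaaaaaa987654345555
8888888889a86899aaaaaaaaa97665444333333345555
8888888888aaaaaaa9766544443333333333333445555
888888888976654443333333333333343333343445555
888888888853333333333333433333434333333445555
888888888864333333333333333333343343444455555
888888888885433334333333333343444445545555555
888888888887433333344444444444555455555555555
[(array([327., 249.]), np.int32(258))]
```

Top view after pouring shows bores of spacers inside the cup cavity and a fourth body against the wall (rows 10–14), with nothing bright lying elsewhere. Now laying the scoop down: lip to the bench first, then swinging the handle down about the lip.

>>> {"name": "drive_tool", "arguments": {
  "steps": "20 0 0 0;35 0 0 0;42 0 -2 0;48 0 -12 0;55 0 -25 0"
}}

```text
t: 48.82
position: [435.8, 222.2, 146.4]
tool_rot: [0.143, 0.691, -0.142, 0.694]
force: [-4.2, 1.3, 11.3]
opening: 19.4
```

>>> {"name": "drive_tool", "arguments": {
  "steps": "6 0 -12 0;16 0 -26 0;30 0 -40 0;46 0 -52 0;64 0 -64 0"
}}

```text
t: 49.45
position: [377.0, 247.6, 82.0]
tool_rot: [0.143, 0.692, -0.141, 0.694]
force: [0.6, -0.2, 0.6]
opening: 19.6
```

>>> {"name": "drive_tool", "arguments": {
  "steps": "12 0 -6 0;22 0 -10 0;31 0 -14 0;38 0 -16 0;43 0 -17 0"
}}

```text
t: 50.08
position: [362.0, 253.6, 38.7]
tool_rot: [0.143, 0.692, -0.142, 0.694]
force: [-1.8, 0.2, 25.1]
opening: 19.2
```

```bash
python3 - <<'E'
from h import *
meanF(5);edge("o1")
E
```

```text
mean F [-1.1  0.8  0.2] sd [0.3 0.5 0.8]
tilt -1.7 [(np.float64(0.86), 0, np.int64(28)), (np.float64(0.86), -2, np.int64(28)), (np.float64(0.86), -3, np.int64(26)), (np.float64(0.86), 1, np.int64(30))] TCP [362.5 253.2  38.8] lip [514.9 187.7  11.6] t 50.375
```

>>> {"name": "drive_tool", "arguments": {
  "steps": "0 0 0 0;0 0 0 0;0 0 0 0;0 0 0 0",
  "hand": 0
}}

```text
t: 50.88
position: [362.4, 253.0, 38.7]
tool_rot: [0.143, 0.692, -0.142, 0.694]
force: [-0.7, 0.2, -0.1]
opening: 45.8
```

>>> {"name": "drive_tool", "arguments": {
  "steps": "-25 0 0 0;-60 0 0 0;-110 0 -30 0;-150 0 -60 0;-160 0 -80 0"
}}

```text
t: 51.5
position: [287.9, 285.5, 200.3]
tool_rot: [0.144, 0.691, -0.141, 0.694]
force: [0.2, -0.1, -0.0]
opening: 46.7
```

```bash
python3 - <<'E'
from h import *
meanF(4);s,t=cams.capture("scene"),cams.capture("top");cv2.imwrite("pics/f_s.png",s["img"][:,:,::-1]);cv2.imwrite("pics/f_t.png",t["img"][:,:,::-1])
print(arm.observe()["position"],arm.observe()["t"])
u=np.array([.919,-.394,0])
# handle edge heights: triangulate handle far/near ends from dark blob in both views
def blob(c,ctr,rad=60):
    x,v=[int(q) for q in proj(c,ctr)];m=np.zeros((480,640),np.uint8);a,b,d,e=max(0,v-rad),v+rad,max(0,x-rad),x+rad;m[a:b,d:e]=c["img"][a:b,d:e].max(2)<48
    k,l,st,ce=cv2.connectedComponentsWithStats(m);i=l[v-2:v+3,x-2:x+3];i=np.bincount(i[i>0].ravel()).argmax();V,X=np.nonzero(l==i);return cv2.minAreaRect(np.c_[X,V].astype(np.float32)),st[i,4]
ctr=np.array([362,253.5,36])+55*u
rs,rt=[blob(c,ctr) for c in (s,t)];print(rs,rt)
for r,c in ((rs[0],s),(rt[0],t)): print([plane(c,*p,43)[:2] for p in cv2.boxPoints(r)])
t0=cv2.imread("pics/top0.png");t1=t["img"][:,:,::-1]
for nm,(x,v) in (("bottle",(228,160)),("jar",(348,168)),("driver",(310,327))):
    T=t0[v-25:v+25,x-35:x+35];r=cv2.matchTemplate(t1[v-35:v+35,x-45:x+45].copy(),T,cv2.TM_CCOEFF_NORMED);_,m,_,p=cv2.minMaxLoc(r);print(nm,m,p[0]-10,p[1]-10)
x,v=279,239
for r in range(v-12,v+12): print("".join("%x"%(g//16) for g in t1[r,x-16:x+18].min(1)))
E
```

```text
mean F [-0.3  0.  -0.2] sd [1.1 0.4 0.7]
[288.8 283.8 197.4] 51.8
(((470.9459533691406, 310.6756896972656), (15.782302856445312, 57.53964614868164), 80.53767395019531), np.int32(656)) (((183.45877075195312, 320.0928039550781), (9.036581039428711, 45.28443908691406), 23.96249008178711), np.int32(334))
[array([444.8, 208. ]), array([340.1, 256.8]), array([360.3, 283.8]), array([463.1, 235.5])]
[array([356.8, 263.8]), array([450.2, 223.8]), array([441.6, 204.8]), array([348.4, 244.9])]
bottle 0.9980985522270203 0 0
jar 0.9989461898803711 0 0
driver 0.9754621982574463 0 0
8a85444333334444333333333333698888
79953333433433433333333333336a9999
8a95334333333333333334433333598888
8aa63433433333333343355445557a9688
89a63333343334455566666666546a9658
98a744665566766766777656665559a655
89a745676777666677777555666548a655
99a845677776655666777655666547a755
98a845677766422567777755543368a755
99a954677766421466677775478878a865
88a954677776533666677776876688a855
88aa64677776976656777776862278a965
888a64567777655567789866862067a965
889a745677777667779aaa86897887aa65
888a7456777779aaaaa746765788779a65
999a845677777aaaaa9524985444679a75
999a8456777779aaaaa745976656778a75
888a845677777aaaa89aaa866777778a86
887a954677777aaaaa86765679aa89aa85
888a9546777779aaaaa766779aaaaaaa85
898aa646777777aaaaaa8779aaaaaaaa95
8888a646777777aaaaaaaaaaaaaaaaaaa6
8888a756777777aaaaaaaaaaaaaaaaaaa6
8888a756777778aaaaaaaaaaaaa9876553
```

```bash
python3 -c "
from plant import arm
print(arm.close_job())"
```

```text
the job is handed in; nothing more can be done
None
```

I finished the job and handed it in at about 52 s; my last checks suggest it met the conditions, but no verdict was reported.

**Cup:** The tool could only turn about its pointing axis. I levered the cup's mouth up on the scale pan's edge, and when released it came to rest upright on the bench. I then regripped it and set it on the pan, aimed within about 1 mm of my measured centre. It took about 26 N of downward force at contact before I backed off and let go, so that part was firmer than "gently".

**Scoop:** I held it by the end of the handle in a light grip that slips, carried it over the cup, and tipped it with short jerks. In the saved frames, all four spacers are in the pan at about 28° of tilt and gone at about 32°, with the lip over the cup. That is well below the stated 60°, so the shaking threw them out. I only noticed this after tipping on to about 59°.

**Last checks:**
- **Spacers:** The top view shows three spacer bores inside the cup and a fourth object against its wall, which I took to be the fourth spacer. Nothing bright lay anywhere else in the scene view. The later force reading (about 1.6–1.7 N) also fitted an empty scoop.
- **Weight reading that disagreed:** A force reading at about 58° still looked loaded (about 2.0 N) after the pictures showed the pan empty. I put this down to noise.
- **Scoop on the bench:** It lies right way up, with the handle about −2° from level and no residual force before I let go. I did not measure its level again after releasing it.
- **Bystanders:** The bottle, jar and screwdriver show zero pixel shift in the top view.
- **Gripper:** It is open, well clear and touching nothing.

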